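Put the microscope tray back in order

TASK

Finish filling the microscope tray: put the three white slide boxes, lid up, one in each long cell, and stand the loose objective canister upright in the free square cell beside the canister that is already there, so that every piece sits flat on the floor of its own cell. Set them down gently (there is glass inside, so no dropping), and do not knock or shift the jar, the beaker, the small bowl or the orange shield.

Things in the scene. Friction and masses are not known exactly. Their poses are not given: they have to be found in the camera images.
- tray: (all sizes here and below in mm) fixed steel tray, 188 (x) x 204 (y) x 12 high, a flat plate with five shallow sunken cells: a row of three long ones on its -x side, a row of two square ones on its +x side. Origin at the centre of its underside
- long_cell0 (a point): centre of the floor of a long cell of the steel tray, 4 above the bench. Cell: 100 along x, 48 along y, sunk 8 below the flat lands around it (land tops 12 above the bench). x runs along the cell; the three long cells lie side by side, 70 apart along y. Fits one slide box, with about 4 to spare all round
- long_cell1 (a point): centre of the floor of a long cell of the steel tray, 4 above the bench. Cell: 100 along x, 48 along y, sunk 8 below the flat lands around it (land tops 12 above the bench). x runs along the cell; the three long cells lie side by side, 70 apart along y. Fits one slide box, with about 4 to spare all round
- long_cell2 (a point): centre of the floor of a long cell of the steel tray, 4 above the bench. Cell: 100 along x, 48 along y, sunk 8 below the flat lands around it (land tops 12 above the bench). x runs along the cell; the three long cells lie side by side, 70 apart along y. Fits one slide box, with about 4 to spare all round
- square_cell0 (a point): centre of the floor of a square cell of the steel tray, 4 above the bench. Cell: 56 x 56, sunk 8 below the lands around it; the two square cells are 80 apart along y, in a second row beyond the long cells (94 farther along the tray's x)
- square_cell1 (a point): centre of the floor of a square cell of the steel tray, 4 above the bench. Cell: 56 x 56, sunk 8 below the lands around it; the two square cells are 80 apart along y, in a second row beyond the long cells (94 farther along the tray's x)
- box_a_mid (a point): closed white plastic slide box with a thin dark seam, 92 long (its x) x 40 wide (its y) x 32 high; this point is its centre, 16 above its underside. About 0.1 kg. Starts lying askew across the tray's long cells, on top of the lands (underside 12 above the bench). Same as the other two slide boxes; any of them may go in any long cell
- box_b_mid (a point): closed white plastic slide box with a thin dark seam, 92 long (its x) x 40 wide (its y) x 32 high; this point is its centre, 16 above its underside. About 0.1 kg. Starts flat on the bench underneath box_c. Same as the other two slide boxes; any of them may go in any long cell
- box_c_mid (a point): closed white plastic slide box with a thin dark seam, 92 long (its x) x 40 wide (its y) x 32 high; this point is its centre, 16 above its underside. About 0.1 kg. Starts lying askew on top of box_b (underside 32 above the bench). Same as the other two slide boxes; any of them may go in any long cell
- can_a_mid (a point): objective canister: upright closed cylinder, black with an aluminium lid, diameter 46, height 75; this point is its centre, 37.5 above its underside, z along its axis. About 0.15 kg. Starts loose on the bench, among the bystanders. Same as the other canister
- can_b_mid (a point): objective canister: upright closed cylinder, black with an aluminium lid, diameter 46, height 75; this point is its centre, 37.5 above its underside, z along its axis. About 0.15 kg. Starts already in its place, upright in the square cell square_cell0; it is to stay there, so square_cell1 is the free one. Same as the other canister
- box_a: the slide box box_a as a whole; origin at the centre of its underside
- box_b: the slide box box_b as a whole; origin at the centre of its underside
- box_c: the slide box box_c as a whole; origin at the centre of its underside
- can_a: the canister can_a as a whole; origin at the centre of its underside
- can_b: the canister can_b as a whole; origin at the centre of its underside
- bottle: bystander: capped amber glass jar, diameter 58, height 105, loose; origin at the centre of its underside
- beaker: bystander: open glass beaker, rim diameter 68, height 90, loose; origin at the centre of its underside
- pot: bystander: open white ceramic bowl, rim diameter 66, height 50, loose; origin at the centre of its underside
- shield: bystander: translucent orange upright panel 180 long (its x) x 5 thick (its y), top 160 above the bench, standing loose on a dark foot 140 x 70 x 10; 0.9 kg; it stands between the tray and the loose things. Origin at the centre of the foot's underside

How it is judged:
At the end, for the whole second after the job is handed in: Each long cell holds one slide box, flat on the cell floor (centre within 10 mm of the cell's centre, lid up, long side within 0.2 rad of the cell's, not riding on a land), and each square cell holds one canister upright on its floor (within 12 mm of the cell's centre); all at rest (((horizontal distance between box_a_mid and long_cell0 below 0.01 m and z of box_a_mid in the frame of long_cell0 below 0.0185 m and angle between box_a_mid's own z axis and vertical below 0.05 rad and angle between the x axis of box_a_mid and the x axis of long_cell0, either way round below 0.2 rad) or (horizontal distance between box_b_mid and long_cell0 below 0.01 m and z of box_b_mid in the frame of long_cell0 below 0.0185 m and angle between box_b_mid's own z axis and vertical below 0.05 rad and angle between the x axis of box_b_mid and the x axis of long_cell0, either way round below 0.2 rad) or (horizontal distance between box_c_mid and long_cell0 below 0.01 m and z of box_c_mid in the frame of long_cell0 below 0.0185 m and angle between box_c_mid's own z axis and vertical below 0.05 rad and angle between the x axis of box_c_mid and the x axis of long_cell0, either way round below 0.2 rad)) and ((horizontal distance between box_a_mid and long_cell1 below 0.01 m and z of box_a_mid in the frame of long_cell1 below 0.0185 m and angle between box_a_mid's own z axis and vertical below 0.05 rad and angle between the x axis of box_a_mid and the x axis of long_cell1, either way round below 0.2 rad) or (horizontal distance between box_b_mid and long_cell1 below 0.01 m and z of box_b_mid in the frame of long_cell1 below 0.0185 m and angle between box_b_mid's own z axis and vertical below 0.05 rad and angle between the x axis of box_b_mid and the x axis of long_cell1, either way round below 0.2 rad) or (horizontal distance between box_c_mid and long_cell1 below 0.01 m and z of box_c_mid in the frame of long_cell1 below 0.0185 m and angle between box_c_mid's own z axis and vertical below 0.05 rad and angle between the x axis of box_c_mid and the x axis of long_cell1, either way round below 0.2 rad)) and ((horizontal distance between box_a_mid and long_cell2 below 0.01 m and z of box_a_mid in the frame of long_cell2 below 0.0185 m and angle between box_a_mid's own z axis and vertical below 0.05 rad and angle between the x axis of box_a_mid and the x axis of long_cell2, either way round below 0.2 rad) or (horizontal distance between box_b_mid and long_cell2 below 0.01 m and z of box_b_mid in the frame of long_cell2 below 0.0185 m and angle between box_b_mid's own z axis and vertical below 0.05 rad and angle between the x axis of box_b_mid and the x axis of long_cell2, either way round below 0.2 rad) or (horizontal distance between box_c_mid and long_cell2 below 0.01 m and z of box_c_mid in the frame of long_cell2 below 0.0185 m and angle between box_c_mid's own z axis and vertical below 0.05 rad and angle between the x axis of box_c_mid and the x axis of long_cell2, either way round below 0.2 rad)) and ((horizontal distance between can_a_mid and square_cell0 below 0.012 m and z of can_a_mid in the frame of square_cell0 below 0.04 m and angle between can_a_mid's own z axis and vertical below 0.06 rad) or (horizontal distance between can_b_mid and square_cell0 below 0.012 m and z of can_b_mid in the frame of square_cell0 below 0.04 m and angle between can_b_mid's own z axis and vertical below 0.06 rad)) and ((horizontal distance between can_a_mid and square_cell1 below 0.012 m and z of can_a_mid in the frame of square_cell1 below 0.04 m and angle between can_a_mid's own z axis and vertical below 0.06 rad) or (horizontal distance between can_b_mid and square_cell1 below 0.012 m and z of can_b_mid in the frame of square_cell1 below 0.04 m and angle between can_b_mid's own z axis and vertical below 0.06 rad)) and linear speed of each of box_a, box_b, box_c, can_a, can_b below 0.02 m/s); the robot touches nothing.
It fails at once if the jar is shifted more than 25 mm or tipped over (distance of bottle from where it was at the start of the episode above 0.025 m or angle between bottle's own z axis and vertical above 0.35 rad).
It fails at once if the beaker is shifted more than 25 mm or tipped over (distance of beaker from where it was at the start of the episode above 0.025 m or angle between beaker's own z axis and vertical above 0.35 rad).
It fails at once if the small bowl is shifted more than 25 mm or tipped over (distance of pot from where it was at the start of the episode above 0.025 m or angle between pot's own z axis and vertical above 0.35 rad).
It fails at once if the shield is shifted more than 25 mm or tipped over (distance of shield from where it was at the start of the episode above 0.025 m or angle between shield's own z axis and vertical above 0.35 rad).
It fails at once if a slide box or canister is dropped: out of the fingers it falls faster than 0.7 m/s (a drop of about 25 mm) ((contact force between box_a and the fingers below 0.05 N and linear speed of box_a above 0.7 m/s) or (contact force between box_b and the fingers below 0.05 N and linear speed of box_b above 0.7 m/s) or (contact force between box_c and the fingers below 0.05 N and linear speed of box_c above 0.7 m/s) or (contact force between can_a and the fingers below 0.05 N and linear speed of can_a above 0.7 m/s) or (contact force between can_b and the fingers below 0.05 N and linear speed of can_b above 0.7 m/s)).
It also fails if it takes over 72 s, if anything falls off the work surface, if the arm or the gripper's body presses on something with over 40 N, if the wrist force passes 120 N, or if a joint passes its speed limit or range.

ROBOT

A 7-joint arm with a two-finger parallel gripper is mounted at the origin on the work surface. World frame = base frame: x ahead of the robot, y to its left, z up, the work surface at z = 0. Lengths are in m, angles in rad, forces in N, time in s.
With the tool pointing down it reaches from about 0.4 to 0.875 m from the base axis. Payload 19.3 kg.
Tool frame: the origin (TCP) lies at the very end of the fingers, on their centre line; the grasp point (between the pads) lies 19 mm behind it; z points along the fingers, y is the direction in which the jaws open and shut (so a half turn about z gives the same grasp; the last joint's range is limited). The gripper opens to 85 mm and grips with 20 to 120 N. Pads are 22 mm wide; open, the fingers measure 114 mm over their backs; the gripper's body (76 mm by 85 mm) begins 54 mm behind the grasp point. The pads swing forward as they close: fully open they stand 13 mm farther back than shut.
Start: joints at [-1.402, 0.521, -0.036, 1.599, 0.021, 1.021, -0.113], TCP at [0.148, 0.607, 0.192] pointing down, gripper open.
Joint ranges: [-2.91, 2.91], [-0.3, 2.13], [-1.5, 1.42], [0.17, 2.43], [-1.26, 4.41], [0.16, 1.93], [-2.52, 2.52]. Speed limits (rad/s): [1.89, 1.89, 2.39, 2.39, 3.01, 3.01, 3.01].

INTERFACE

Orientations are given as [roll, pitch, yaw] about the fixed x, y, z axes, in that order (R = Rz(yaw) Ry(pitch) Rx(roll)).
In Python, from workcell import bot, viewer gives the robot as it stands.
- The arm moves only by the shell command python3 -m creep 'ROWS' [FORCE]. ROWS is JSON, a list of rows, each an object of numbers: "rx", "ry", "rz": the turn, a rotation vector about the tool's x, y, z in degrees; "tx", "ty", "tz": the shift along the tool's x, y, z in mm; "hand": the closure, from -1 (fully open) to 1 (shut), so that 0 is half open. In form: [{"rx": .., "ry": .., "rz": .., "tx": .., "ty": .., "tz": .., "hand": ..}, ...]. A call has 1 to 8 rows; each row is the pose to reach, as a shift and turn from the pose commanded when the call began, along the tool's axes at that moment; what a row does not reach only later rows make up. A row lasts 1/10 s, in which the tool goes at most 50 mm and 8.59 degrees, less where a joint would pass 70% of its speed; a pose out of reach is approached as far as the arm can. A call with a gripper value outside its range is refused whole. The fingers move at their own pace and stop on an object; FORCE is the grip in N (left out, the last holds). Time passes only in rows, so rows that repeat a pose let the fingers close. It gives the time, the measured TCP pose, the force and the opening at its end, in the units of the state.
- bot.observe(): the state, without advancing time (a new reading comes with each control period).
- viewer.grab_frame(name): name is "scene" or "top" or "wrist"; returns a dict with "pixels" (384x512x3 uint8, blue, green, red), "vertical_fov" (degrees; the focal length in pixels is half the picture's height over the tangent of half this angle, whatever the lens; pixels are square), "cx", "cy" (the principal point, pixels), "rvec" (rotation vector, rad) and "tvec" (3), from world to camera coordinates, as OpenCV has them; the wrist camera has in their place "tool_from_camera" (4x4, takes a point from camera to tool coordinates, whose origin is the TCP and whose axes are the flange's). Camera axes: x right, y down, z forward; pixel columns grow to the right and rows downward; lengths in m; the calibration is good to about 2 mm. A picture is of the moment at which its call begins: read the wrist's pose just before it. There is no depth.
- bot.job_done(): hands the job in, once; it reports no verdict.
Trained networks look in a picture, given as the dict that the camera call returned (one of the last four; its "shot" number tells which), for a name from the list of things; names that differ only in an ending like _2 or _b are one class to them, and where a whole thing is asked for, a point or a joint stands for the part that bears it (a point fixed in the world has none). Each returns a list of dicts, best first, with "score" (0 to 1); they miss things now and then, are a little off and sometimes report something else, mostly with a low value. They report only what shows in the picture. A call takes as long as a camera call.
- viewer.outline_of(target, picture): "mask" (384x512 bool, what is visible of it) and "bbox" ([left, top, right, bottom] in pixels, round what is visible of it).
The state is a dict: "clock": time; "qpos": joint angles; "qd": joint speeds; "joint_efforts": joint torques, N m; "position": TCP position; "tool_rot": TCP orientation; "force": force on the tool from outside, world axes, zero at the start; "moment": the same for the moment, N m; "grip_width": finger opening in m.
Only numpy, scipy, OpenCV 4.12 (cv2) and the standard library are available. Lean on these libraries where they do the work, as an engineer would, in place of code of your own. Each camera call takes 0.05 s, during which the arm holds its last target.

## Working session

There is one attempt and no reset: what is moved stays moved. The work goes in short steps, Python scripts to look and compute and a shell command to move; the robot and the scene stay as the last step left them, time stands still between calls to the robot, and variables do not carry over. Pictures are saved under pics/ and viewed, and the job is handed in when it is done.

```bash
ls; mkdir -p pics; python3 - <<'E'
from workcell import bot, viewer
import cv2
s=bot.observe(); print(s)
for n in ("scene","top","wrist"):
    f=viewer.grab_frame(n); cv2.imwrite(f"pics/{n}0.png",f["pixels"]); print({k:v for k,v in f.items() if k!="pixels"})
E
```

```text
pics
{'clock': 0.0, 'qpos': array([-1.40220136,  0.52202184, -0.0363435 ,  1.60000577,  0.02120314,
        1.02111604, -0.11280338]), 'qd': array([ 0.00093349,  0.0003672 ,  0.00046148, -0.00099656, -0.00122357,
        0.00111008,  0.00035622]), 'joint_efforts': array([-1.83122123e-03, -9.27080226e+01,  1.97875723e+00, -3.69927478e+01,
        1.75695255e-02,  7.87762518e-03, -5.43794556e-05]), 'position': array([0.14777146, 0.60687703, 0.19162151]), 'tool_rot': array([-3.14042945e+00,  7.87914509e-05,  2.90279994e+00]), 'force': array([-0.20961386,  0.66754334, -0.10940401]), 'moment': array([ 0.01433823, -0.0273102 , -0.02739288]), 'grip_width': 0.08570153843749005}
{'vertical_fov': 52.40630467773872, 'cx': 256.6695218205609, 'cy': 190.95878029015873, 'rvec': array([ 1.79499902,  1.28564664, -0.68870059]), 'tvec': array([-0.21608779, -0.18913848,  1.35835022]), 'shot': 1}
{'vertical_fov': 50.4735917324752, 'cx': 252.52374978168342, 'cy': 191.00178461545488, 'rvec': array([ 2.14095498, -2.13233908,  0.22356106]), 'tvec': array([0.01485669, 0.55546795, 1.00007446]), 'shot': 2}
{'vertical_fov': 69.0489966924812, 'cx': 253.89614014676076, 'cy': 193.078859645187, 'tool_from_camera': array([[-2.75430065e-04, -9.66360056e-01, -2.57192857e-01,
         6.48775691e-02],
       [ 9.99999942e-01, -3.18315530e-04,  1.25109866e-04,
         6.33161763e-04],
       [-2.02769658e-04, -2.57192807e-01,  9.66360087e-01,
        -1.81240377e-01],
       [ 0.00000000e+00,  0.00000000e+00,  0.00000000e+00,
         1.00000000e+00]]), 'shot': 3}
```

View pics/scene0.png

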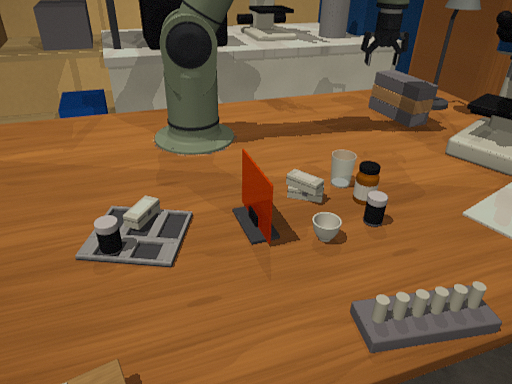

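View pics/top0.png

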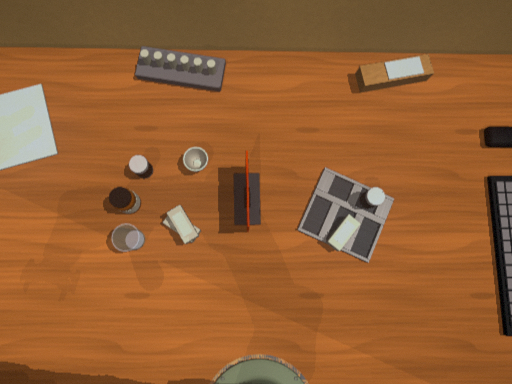

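View pics/wrist0.png

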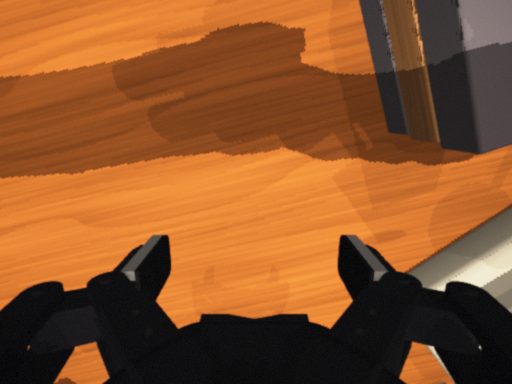

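```bash
cat > h.py <<'E'
import numpy as np, cv2
from scipy.optimize import minimize
from scipy.spatial.transform import Rotation as Ro
from workcell import bot, viewer
def frame(n):
    s=bot.observe(); f=viewer.grab_frame(n); f["state"]=s
    h=f["pixels"].shape[0]; fl=h/2/np.tan(np.radians(f["vertical_fov"])/2)
    f["K"]=np.array([[fl,0,f["cx"]],[0,fl,f["cy"]],[0,0,1]])
    if "rvec" in f: R=cv2.Rodrigues(np.array(f["rvec"]))[0]; t=np.array(f["tvec"])
    else:
        T=np.eye(4); T[:3,:3]=Ro.from_euler("xyz",s["tool_rot"]).as_matrix(); T[:3,3]=s["position"]
        W=np.linalg.inv(T@f["tool_from_camera"]); R=W[:3,:3]; t=W[:3,3]
    f["R"],f["t"]=R,t
    return f
def proj(f,P):
    c=np.asarray(P,float)@f["R"].T+f["t"]; p=c@f["K"].T; return p[:,:2]/p[:,2:]
def unproj(f,uv,z):
    d=np.linalg.inv(f["K"])@np.array([uv[0],uv[1],1.]); d=f["R"].T@d; o=-f["R"].T@f["t"]
    return o+d*(z-o[2])/d[2]
def boxpts(p,L,W,H,z):
    x,y,a=p; c,s=np.cos(a),np.sin(a)
    return np.array([[x+c*i*L/2-s*j*W/2,y+s*i*L/2+c*j*W/2,z+k*H] for i in(-1,1) for j in(-1,1) for k in(0,1)])
def cylpts(p,D,H,z):
    a=np.linspace(0,2*np.pi,32,endpoint=False); x,y=p[:2]
    return np.vstack([np.c_[x+D/2*np.cos(a),y+D/2*np.sin(a),np.full(32,z+k)] for k in(0,H)])
def sil(f,P):
    uv=proj(f,P); h=cv2.convexHull(uv.astype(np.float32))
    m=np.zeros((384*2,512*2),np.uint8); cv2.fillConvexPoly(m,np.round((h*2+0.5)*16).astype(np.int32),255,cv2.LINE_AA,4)
    return cv2.resize(m,(512,384),interpolation=cv2.INTER_AREA)/255.
def fit(obs,pts,p0,ign=None):
    """obs list of (frame,mask)"""
    def cost(p):
        c=0
        for k,(f,m) in enumerate(obs):
            d=np.abs(sil(f,pts(p))-m)
            if ign is not None and ign[k] is not None: d=d[~ign[k]]
            c+=d.sum()/m.sum()
        return c
    best=None
    for r in range(2):
        n=len(p0); S=np.vstack([p0]+[np.array(p0)+np.eye(n)[i]*(0.012 if i<2 else 0.15) for i in range(n)])
        b=minimize(cost,p0,method="Nelder-Mead",options=dict(initial_simplex=S,xatol=1e-4,fatol=1e-4)); p0=b.x
    return b.x,b.fun
E
python3 - <<'E'
from h import *
F={n:frame(n) for n in("top","scene")}
np.set_printoptions(precision=4,suppress=True)
for n,f in F.items():
    im=f["pixels"].copy()
    for t in ("tray","box_a","can_a","bottle","beaker","pot","shield"):
        for o in viewer.outline_of(t,f):
            m=o["mask"].astype(bool)
            if o["score"]<.2: continue
            ys,xs=np.nonzero(m)
            print(n,t,round(o["score"],2),np.round(o["bbox"]),m.sum(),unproj(f,(xs.mean(),ys.mean()),0.03))
            np.save(f"/tmp/{n}_{t}_{int(xs.mean())}.npy",m)
            cs,_=cv2.findContours(m.astype(np.uint8),cv2.RETR_EXTERNAL,cv2.CHAIN_APPROX_NONE); cv2.drawContours(im,cs,-1,(0,255,0),1)
    cv2.imwrite(f"pics/{n}1.png",im)
E
```

```text
top tray 0.78 [301. 169. 390. 265.] 4409 [ 0.4999 -0.2231  0.03  ]
top box_a 0.81 [325. 213. 361. 251.] 583 [ 0.4512 -0.2182  0.03  ]
top box_a 0.75 [168. 203. 202. 247.] 656 [0.4681 0.1963 0.03  ]
top box_a 0.47 [164. 216. 201. 243.] 111 [0.4658 0.2079 0.03  ]
top can_a 0.91 [129. 155. 154. 179.] 425 [0.6211 0.312  0.03  ]
top can_a 0.64 [360. 184. 384. 208.] 383 [ 0.5419 -0.2987  0.03  ]
top bottle 0.91 [111. 185. 143. 215.] 592 [0.5319 0.3495 0.03  ]
top beaker 0.67 [110. 225. 146. 254.] 731 [0.4343 0.3365 0.03  ]
top pot 0.69 [165. 204. 200. 245.] 638 [0.4694 0.1972 0.03  ]
top pot 0.68 [183. 149. 208. 170.] 468 [0.6428 0.1691 0.03  ]
top shield 0.63 [232. 168. 261. 233.] 1364 [0.5361 0.0323 0.03  ]
scene tray 0.89 [ 72. 203. 194. 270.] 3781 [ 0.5589 -0.2267  0.03  ]
scene tray 0.67 [286. 185. 322. 201.] 280 [0.4999 0.1769 0.03  ]
scene box_a 0.96 [286. 166. 324. 194.] 654 [0.4404 0.21   0.03  ]
scene box_a 0.92 [122. 197. 157. 229.] 810 [ 0.4547 -0.2215  0.03  ]
scene box_a 0.91 [290. 186. 325. 202.] 349 [0.4996 0.1804 0.03  ]
scene can_a 0.95 [364. 192. 389. 229.] 662 [0.6074 0.3195 0.03  ]
scene can_a 0.77 [ 91. 216. 125. 257.] 889 [ 0.5219 -0.2953  0.03  ]
scene bottle 0.77 [355. 160. 382. 203.] 812 [0.4829 0.375  0.03  ]
scene bottle 0.26 [ 75. 208. 191. 267.] 3933 [ 0.5584 -0.2287  0.03  ]
scene beaker 0.56 [329. 150. 359. 186.] 801 [0.3995 0.3467 0.03  ]
scene pot 0.74 [312. 212. 340. 240.] 669 [0.6341 0.1712 0.03  ]
scene shield 0.91 [234. 152. 280. 245.] 2432 [0.4999 0.0484 0.03  ]
scene shield 0.66 [312. 213. 340. 242.] 635 [0.633  0.1712 0.03  ]
scene shield 0.4 [ 79. 207. 190. 264.] 3665 [ 0.5591 -0.2268  0.03  ]
```

```bash
cat > fit0.py <<'E'
from h import *
import glob
np.set_printoptions(precision=4,suppress=True)
F={n:frame(n) for n in("top","scene")}
def get(f,t,xy,z=0.03,thr=.25,tol=0.08):
    u=proj(f,[[*xy,z]])[0]; best=None
    for o in viewer.outline_of(t,f):
        if o["score"]<thr: continue
        ys,xs=np.nonzero(o["mask"]); d=np.hypot(xs.mean()-u[0],ys.mean()-u[1])
        if best is None or d<best[0]: best=(d,o["mask"].astype(bool))
    return best[1]
T,S=F["top"],F["scene"]
A=(0.45,-0.22)
ma=get(T,"box_a",A),get(S,"box_a",A)
pa=lambda p:boxpts(p,.092,.040,.032,.012)
a0=np.radians(-40)
for nm,obs in (("both",[(T,ma[0]),(S,ma[1])]),("top",[(T,ma[0])]),("scene",[(S,ma[1])])):
    print("a",nm,min((fit(obs,pa,[*A,g]) for g in(-.6,.9)),key=lambda r:r[1]))
C=(0.465,.195)
mc=get(T,"box_a",C,.05),get(S,"box_a",(0.46,.195),.055)
pc=lambda p:boxpts(p,.092,.040,.032,.032)
for nm,obs in (("both",[(T,mc[0]),(S,mc[1])]),("top",[(T,mc[0])]),("scene",[(S,mc[1])])):
    print("c",nm,min((fit(obs,pc,[*C,g]) for g in(-.6,.5,1.1)),key=lambda r:r[1]))
B=(.47,.19)
mcan=get(T,"can_a",(.61,.31)),get(S,"can_a",(.61,.31))
obs=[(T,mcan[0]),(S,mcan[1])]
for nm,o in (("both",obs),("top",obs[:1]),("scene",obs[1:])):
    print("can_a",nm,fit(o,lambda p:cylpts(p,.046,.075,0),[.6,.3]))
mb=get(T,"can_b",(.54,-.29)),get(S,"can_b",(.53,-.29))
obs=[(T,mb[0]),(S,mb[1])]
for nm,o in (("both",obs),("top",obs[:1]),("scene",obs[1:])):
    print("can_b",nm,fit(o,lambda p:cylpts(p,.046,.075,.004),[.53,-.28]))
for nm,D,H,g in (("bottle",.058,.105,(.52,.34)),("beaker",.068,.09,(.43,.33)),("pot",.066,.05,(.635,.17))):
    obs=[(f,get(f,nm,g,.04)) for f in(T,S)]
    print(nm,[fit(o,lambda p:cylpts(p,D,H,0),list(g)) for o in (obs,obs[:1],obs[1:])])
k=np.ones((5,5),np.uint8)
mt=[get(f,"tray",(.5,-.22),.01) for f in(T,S)]
ign=[cv2.dilate((a|b).astype(np.uint8),k)>0 for a,b in zip(ma,mb)]
pt=lambda p:boxpts(p,.188,.204,.012,0)
for sel in ([0,1],[0],[1]):
    r=min((fit([((T,S)[i],mt[i]) for i in sel],pt,[.5,-.22,g],[ign[i] for i in sel]) for g in(.2,.5,-.3)),key=lambda r:r[1])
    print("tray",sel,r)
E
python3 fit0.py
```

```text
a both (array([ 0.449 , -0.2179, -0.6678]), np.float64(0.15796787405889318))
a top (array([ 0.4497, -0.2178, -0.679 ]), np.float64(0.06693585390474442))
a scene (array([ 0.4471, -0.2186, -0.6367]), np.float64(0.0643664688789588))
c both (array([0.4671, 0.1943, 0.5671]), np.float64(0.30473738773243586))
c top (array([0.4673, 0.1943, 0.5634]), np.float64(0.10611982927377171))
c scene (array([0.4654, 0.1944, 0.4294]), np.float64(0.18315299363892715))
can_a both (array([0.6181, 0.3096]), np.float64(0.2514217913088918))
can_a top (array([0.6176, 0.3087]), np.float64(0.11094457013574661))
can_a scene (array([0.6158, 0.3124]), np.float64(0.13162266481395707))
can_b both (array([ 0.5388, -0.2931]), np.float64(1.4691869029489668))
can_b top (array([ 0.5388, -0.2931]), np.float64(0.08401721664275466))
can_b scene (array([-4.2025,  3.6955]), np.float64(1.0))
bottle [(array([0.528 , 0.3411]), np.float64(0.43274145361935545)), (array([0.5267, 0.339 ]), np.float64(0.14167264466762314)), (array([0.5237, 0.3447]), np.float64(0.27843137254901956))]
beaker [(array([0.4315, 0.3253]), np.float64(0.4637113436758898)), (array([0.4318, 0.325 ]), np.float64(0.25747930900405486)), (array([0.4236, 0.3305]), np.float64(0.18699410798802277))]
pot [(array([0.6393, 0.1682]), np.float64(0.7517037395998154)), (array([0.6419, 0.1688]), np.float64(0.2712845138055222)), (array([0.62  , 0.1786]), np.float64(0.4124003118066799))]
tray [0, 1] (array([ 0.5011, -0.2333, -0.4323]), np.float64(0.2917945480280216))
tray [0] (array([ 0.502 , -0.2334, -0.4262]), np.float64(0.02343700496356532))
tray [1] (array([ 0.5008, -0.2337, -0.4315]), np.float64(0.26618708761898846))
```

```bash
python3 - <<'E'
import cv2
im=cv2.imread("pics/top0.png"); 
cv2.imwrite("pics/topL.png",cv2.resize(im[140:270,95:270],None,fx=4.5,fy=4.5,interpolation=cv2.INTER_CUBIC))
cv2.imwrite("pics/topR.png",cv2.resize(im[150:280,280:410],None,fx=4.5,fy=4.5,interpolation=cv2.INTER_CUBIC))
E
```

```text
(no output)
```

View pics/topL.png

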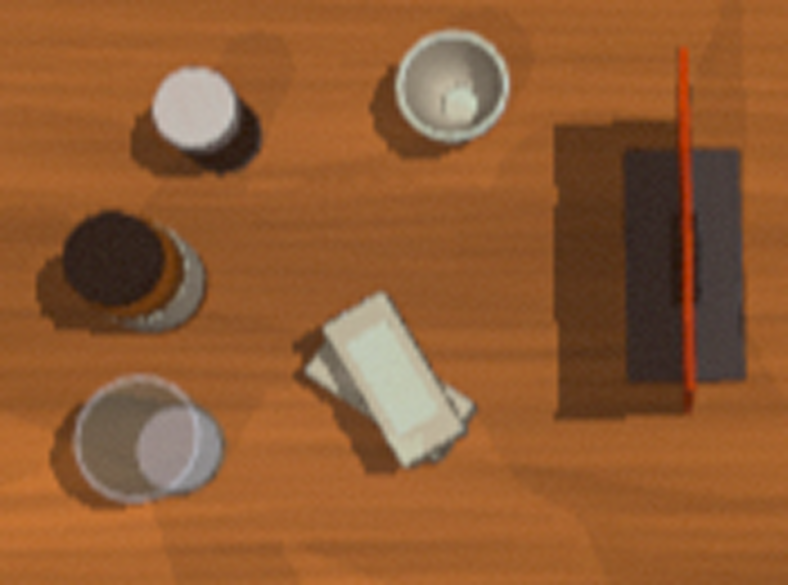

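View pics/topR.png

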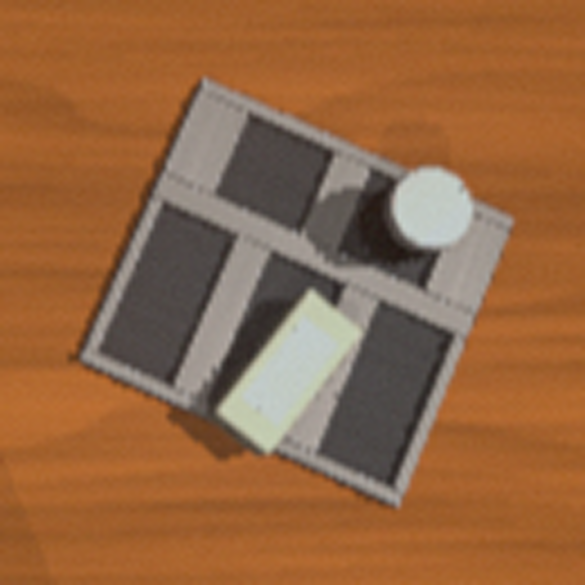

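```bash
cat > plan.py <<'E'
import sys
from h import *
# args: x y z yaw(rad) in mm for xyz ; prints tool shift & turn from the measured pose
def plan(x,y,z,yaw,s=None,nom=None):
    s=s or bot.observe()
    R0=Ro.from_euler("xyz",s["tool_rot"]); R1=Ro.from_euler("xyz",[np.pi,0,yaw])
    d=R0.inv().apply(np.array([x,y,z])/1000-s["position"])*1000; r=np.degrees((R0.inv()*R1).as_rotvec())
    print("t",np.round(d,1),"r",np.round(r,2),"n50",round(np.linalg.norm(d)/50,1),"nrot",round(np.linalg.norm(r)/8.59,1))
if __name__=="__main__":
    s=bot.observe(); print("t=",round(s["clock"],2),"pos",np.round(s["position"]*1000,1),"rot",np.round(s["tool_rot"],3),"w",round(s["grip_width"],4),"q",np.round(s["qpos"],2),"F",np.round(s["force"],1))
    a=list(map(float,sys.argv[1:]))
    for i in range(0,len(a),4): plan(*a[i:i+4],s=s)
E
python3 plan.py 467 194 165 3.705
```

```text
t= 1.85 pos [147.9 607.2 192.2] rot [-3.142  0.     2.903] w 0.0855 q [-1.4   0.52 -0.04  1.6   0.02  1.02 -0.11] F [-0.3 -0.  -0.2]
t [-407.8 -326.    27.2] r [ -0.     0.   -45.96] n50 10.5 nrot 5.4
```

```bash
python3 -m creep '[{"tx":-408,"ty":-326,"tz":27,"rz":-46,"hand":-1},{"tx":-408,"ty":-326,"tz":27,"rz":-46,"hand":-1},{"tx":-408,"ty":-326,"tz":27,"rz":-46,"hand":-1},{"tx":-408,"ty":-326,"tz":27,"rz":-46,"hand":-1},{"tx":-408,"ty":-326,"tz":27,"rz":-46,"hand":-1},{"tx":-408,"ty":-326,"tz":27,"rz":-46,"hand":-1},{"tx":-408,"ty":-326,"tz":27,"rz":-46,"hand":-1},{"tx":-408,"ty":-326,"tz":27,"rz":-46,"hand":-1}]' 30; python3 plan.py 467 194 165 3.705
```

```text
t= 1.85 pos [147.9 607.2 192.2] rot [-3.142  0.     2.903] w 0.0855 q [-1.4   0.52 -0.04  1.6   0.02  1.02 -0.11] F [-0.3 -0.  -0.2]
t [-407.8 -326.    27.2] r [ -0.     0.   -45.96] n50 10.5 nrot 5.4schema error: expected keys rx, ry, rz, tx, ty, tz, hand
```

All keys are required in each row.

```bash
python3 -m creep '[{"rx":0,"ry":0,"rz":-46,"tx":-408,"ty":-326,"tz":27,"hand":-1},{"rx":0,"ry":0,"rz":-46,"tx":-408,"ty":-326,"tz":27,"hand":-1},{"rx":0,"ry":0,"rz":-46,"tx":-408,"ty":-326,"tz":27,"hand":-1},{"rx":0,"ry":0,"rz":-46,"tx":-408,"ty":-326,"tz":27,"hand":-1},{"rx":0,"ry":0,"rz":-46,"tx":-408,"ty":-326,"tz":27,"hand":-1},{"rx":0,"ry":0,"rz":-46,"tx":-408,"ty":-326,"tz":27,"hand":-1},{"rx":0,"ry":0,"rz":-46,"tx":-408,"ty":-326,"tz":27,"hand":-1},{"rx":0,"ry":0,"rz":-46,"tx":-408,"ty":-326,"tz":27,"hand":-1}]' 30; python3 plan.py 467 194 165 3.705
```

```text
clock: 2.65
position: [0.389, 0.295, 0.1721]
tool_rot: [3.141, 0.001, -2.577]
force: [2.0, 0.9, 0.0]
grip_width: 0.0851
t= 2.65 pos [389.  295.  172.1] rot [ 3.141e+00  1.000e-03 -2.577e+00] w 0.0851 q [-0.66  0.33 -0.14  1.97  0.06  0.84  1.3 ] F [2.  0.9 0. ]
t [ -11.9 -127.     7.1] r [0.01 0.03 0.04] n50 2.6 nrot 0.0
```

```bash
python3 -m creep '[{"rx":0,"ry":0,"rz":0,"tx":-12,"ty":-122,"tz":7,"hand":-1},{"rx":0,"ry":0,"rz":0,"tx":-12,"ty":-122,"tz":7,"hand":-1},{"rx":0,"ry":0,"rz":0,"tx":-12,"ty":-122,"tz":7,"hand":-1},{"rx":0,"ry":0,"rz":0,"tx":-12,"ty":-122,"tz":7,"hand":-1},{"rx":0,"ry":0,"rz":0,"tx":-12,"ty":-122,"tz":7,"hand":-1}]'
cat > seew.py <<'E'
# seew.py out.png name:z ... : overlay masks on a wrist picture, print fits
import sys
from h import *
np.set_printoptions(precision=4,suppress=True)
f=frame("wrist"); im=f["pixels"].copy()
np.save("/tmp/last.npy",{k:f[k] for k in("pixels","K","R","t","state")},allow_pickle=True)
for a in sys.argv[2:]:
    nm,z=a.split(":"); z=float(z)
    for o in viewer.outline_of(nm,f):
        if o["score"]<.3: continue
        m=o["mask"].astype(bool); ys,xs=np.nonzero(m); c=unproj(f,(xs.mean(),ys.mean()),z+.016)
        cs,_=cv2.findContours(m.astype(np.uint8),cv2.RETR_EXTERNAL,cv2.CHAIN_APPROX_NONE); cv2.drawContours(im,cs,-1,(0,255,0),1)
        print(nm,round(o["score"],2),np.round(o["bbox"]),m.sum(),c)
        if nm.startswith("box"):
            (_,_),(_,_),_=r=cv2.minAreaRect(np.c_[xs,ys].astype(np.float32)); bp=cv2.boxPoints(r)
            w=[unproj(f,p,z+.03)[:2] for p in bp]; e=[w[1]-w[0],w[2]-w[1]]; e=max(e,key=np.linalg.norm); g=np.arctan2(e[1],e[0])
            p,c_=fit([(f,m)],lambda p:boxpts(p,.092,.040,.032,z),[c[0],c[1],g]); print("   fit",p,"mod pi",p[2]%np.pi,round(c_,3))
        if nm.startswith("can"):
            p,c_=fit([(f,m)],lambda p:cylpts(p,.046,.075,z),[c[0],c[1]]); print("   fit",p,round(c_,3))
cv2.imwrite(sys.argv[1],im)
E
python3 seew.py pics/w1.png box_c:.032; python3 plan.py
```

```text
clock: 3.15
position: [0.4633, 0.2001, 0.1649]
tool_rot: [3.141, -0.0, -2.578]
force: [-1.6, 0.3, 0.4]
grip_width: 0.0854
box_c 0.72 [230. 136. 267. 226.] 3285 [0.4688 0.1953 0.048 ]
   fit [0.4693 0.196  0.56  ] mod pi 0.5600266718967083 0.066
box_c 0.67 [223. 137. 282. 214.] 518 [0.4655 0.219  0.048 ]
   fit [0.487  0.2371 0.9216] mod pi 0.9216390101366652 5.64
t= 3.25 pos [462.8 201.1 165. ] rot [ 3.141  0.    -2.576] w 0.0852 q [-0.45  0.37 -0.1   1.94  0.05  0.84  1.56] F [0.4 0.2 0.1]
```

View pics/w1.png

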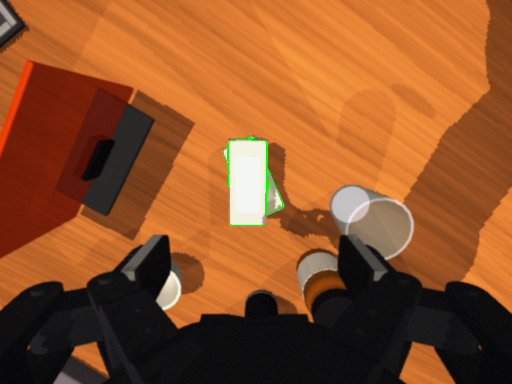

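```bash
python3 plan.py 469 196 120 3.7016 469 196 44 3.7016
```

```text
t= 3.25 pos [462.8 201.1 165. ] rot [ 3.141  0.    -2.576] w 0.0852 q [-0.45  0.37 -0.1   1.94  0.05  0.84  1.56] F [0.4 0.2 0.1]
t [-2.5 -7.6 45. ] r [0.02 0.01 0.31] n50 0.9 nrot 0.0
t [ -2.5  -7.7 121. ] r [0.02 0.01 0.31] n50 2.4 nrot 0.0
```

```bash
python3 -m creep '[{"rx":0,"ry":0,"rz":0.3,"tx":-2.5,"ty":-7.7,"tz":45,"hand":-1},{"rx":0,"ry":0,"rz":0.3,"tx":-2.5,"ty":-7.7,"tz":85,"hand":-0.7},{"rx":0,"ry":0,"rz":0.3,"tx":-2.5,"ty":-7.7,"tz":110,"hand":-0.6},{"rx":0,"ry":0,"rz":0.3,"tx":-2.5,"ty":-7.7,"tz":121,"hand":-0.5},{"rx":0,"ry":0,"rz":0.3,"tx":-2.5,"ty":-7.7,"tz":121,"hand":-0.5}]'; python3 plan.py 469 196 44 3.7016
```

```text
clock: 3.75
position: [0.4687, 0.1954, 0.0432]
tool_rot: [3.141, -0.002, -2.581]
force: [-0.3, -0.8, 0.5]
grip_width: 0.064
t= 3.75 pos [468.7 195.4  43.2] rot [ 3.141e+00 -2.000e-03 -2.581e+00] w 0.064 q [-0.45  0.56 -0.08  2.02  0.08  0.56  1.54] F [-0.3 -0.8  0.5]
t [-0.5  0.3 -0.8] r [ 0.02 -0.1   0.01] n50 0.0 nrot 0.0
```

```bash
python3 -m creep '[{"rx":0,"ry":0,"rz":0,"tx":0,"ty":0,"tz":0,"hand":1},{"rx":0,"ry":0,"rz":0,"tx":0,"ty":0,"tz":0,"hand":1},{"rx":0,"ry":0,"rz":0,"tx":0,"ty":0,"tz":0,"hand":1},{"rx":0,"ry":0,"rz":0,"tx":0,"ty":0,"tz":0,"hand":1},{"rx":0,"ry":0,"rz":0,"tx":0,"ty":0,"tz":-20,"hand":1},{"rx":0,"ry":0,"rz":0,"tx":0,"ty":0,"tz":-50,"hand":1},{"rx":0,"ry":0,"rz":0,"tx":0,"ty":0,"tz":-90,"hand":1},{"rx":0,"ry":0,"rz":0,"tx":0,"ty":0,"tz":-130,"hand":1}]' 30; python3 seew.py pics/w2.png box_b:0; python3 plan.py 300 0 205 3.141
```

```text
clock: 4.55
position: [0.4693, 0.1947, 0.1756]
tool_rot: [3.142, -0.0, -2.583]
force: [0.4, 0.6, 0.1]
grip_width: 0.0
box_b 0.95 [230. 132. 288. 209.] 534 [0.4715 0.2224 0.016 ]
   fit [0.4944 0.2422 0.6361] mod pi 0.636147712620469 4.156
box_b 0.8 [234. 139. 275. 221.] 3149 [0.4737 0.1989 0.016 ]
   fit [ 0.4714  0.1977 -2.5869] mod pi 0.5546646737789271 0.141
box_b 0.55 [ 1.  0. 38. 60.] 1449 [ 0.4705 -0.1129  0.016 ]
   fit [ 0.4596 -0.1515  1.1527] mod pi 1.152708511992587 0.09
t= 4.65 pos [471.8 195.8 178.8] rot [-3.141  0.007 -2.583] w 0.0002 q [-0.44  0.35 -0.09  1.92  0.04  0.87  1.58] F [ 0.5 -0.6 -0.7]
t [249.2 -75.1 -28. ] r [ 0.08  0.43 32.03] n50 5.2 nrot 3.7
```

View pics/w2.png

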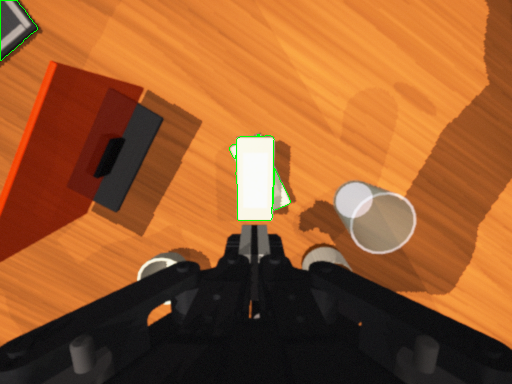

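```bash
python3 seew.py pics/w3.png box_b:.032; python3 plan.py 469 196 44 3.7016
```

```text
box_b 0.97 [235. 135. 273. 215.] 3070 [0.4688 0.1956 0.048 ]
   fit [0.4692 0.1959 0.553 ] mod pi 0.5529555452951737 0.054
box_b 0.55 [233. 130. 289. 208.] 481 [0.4673 0.2195 0.048 ]
   fit [0.4938 0.2385 0.8289] mod pi 0.8289282553659314 5.6
t= 4.75 pos [470.  195.  174.9] rot [-3.141e+00  2.000e-03 -2.583e+00] w 0.0 q [-0.44  0.36 -0.09  1.92  0.04  0.86  1.58] F [-1.5 -0.5 -0.5]
t [  0.6   1.4 130.9] r [-0.01  0.12 -0.08] n50 2.6 nrot 0.0
```

View pics/w3.png

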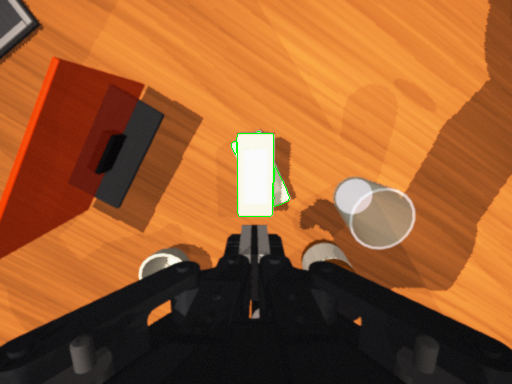

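```bash
python3 -m creep '[{"rx":0,"ry":0,"rz":0.4,"tx":0.6,"ty":1.4,"tz":20,"hand":-0.4},{"rx":0,"ry":0,"rz":0.4,"tx":0.6,"ty":1.4,"tz":40,"hand":-0.4},{"rx":0,"ry":0,"rz":0.4,"tx":0.6,"ty":1.4,"tz":60,"hand":-0.4},{"rx":0,"ry":0,"rz":0.4,"tx":0.6,"ty":1.4,"tz":80,"hand":-0.4},{"rx":0,"ry":0,"rz":0.4,"tx":0.6,"ty":1.4,"tz":80,"hand":-0.4}]'
```

```text
clock: 5.25
position: [0.4664, 0.1948, 0.0912]
tool_rot: [3.141, -0.005, -2.59]
force: [0.3, -0.6, 0.6]
grip_width: 0.0598
```

```bash
python3 plan.py 469.2 196 44 3.6945; python3 -m creep '[{"rx":0,"ry":0,"rz":0,"tx":-1,"ty":0,"tz":25,"hand":-0.4},{"rx":0,"ry":0,"rz":0,"tx":-1,"ty":0,"tz":48,"hand":-0.3},{"rx":0,"ry":0,"rz":0,"tx":-1,"ty":0,"tz":48,"hand":1},{"rx":0,"ry":0,"rz":0,"tx":-1,"ty":0,"tz":48,"hand":1},{"rx":0,"ry":0,"rz":0,"tx":-1,"ty":0,"tz":48,"hand":1},{"rx":0,"ry":0,"rz":0,"tx":-1,"ty":0,"tz":48,"hand":1},{"rx":0,"ry":0,"rz":0,"tx":-1,"ty":0,"tz":48,"hand":1}]' 40;python3 plan.py 469.2 196 44 3.6945
```

```text
t= 5.25 pos [466.4 194.8  91.2] rot [ 3.141 -0.005 -2.59 ] w 0.0598 q [-0.45  0.48 -0.09  1.99  0.06  0.67  1.55] F [ 0.3 -0.6  0.6]
t [-3.2 -0.5 47.2] r [ 0.03 -0.3  -0.05] n50 0.9 nrot 0.0
clock: 5.95
position: [0.4696, 0.1964, 0.0467]
tool_rot: [-3.141, 0.001, -2.59]
force: [0.3, 0.6, 0.1]
grip_width: 0.0001
t= 5.95 pos [469.6 196.4  46.7] rot [-3.141e+00  1.000e-03 -2.590e+00] w 0.0001 q [-0.45  0.56 -0.08  2.02  0.08  0.57  1.54] F [0.3 0.6 0.1]
t [ 0.5 -0.1  2.7] r [-0.01  0.07 -0.07] n50 0.1 nrot 0.0
```

```bash
python3 - <<'E'
from h import *
a=frame("scene")["pixels"]; b=frame("wrist")["pixels"]; t=frame("top")["pixels"]
cv2.imwrite("pics/s4.png",np.hstack([cv2.resize(a[120:260,230:400],None,fx=3,fy=3,interpolation=cv2.INTER_CUBIC)]))
cv2.imwrite("pics/w4.png",b)
E
```

```text
(no output)
```

View pics/s4.png

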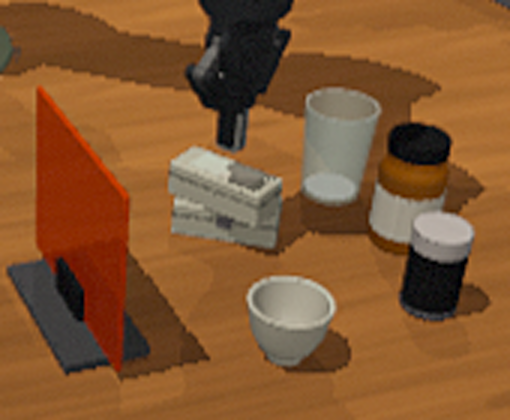

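View pics/w4.png

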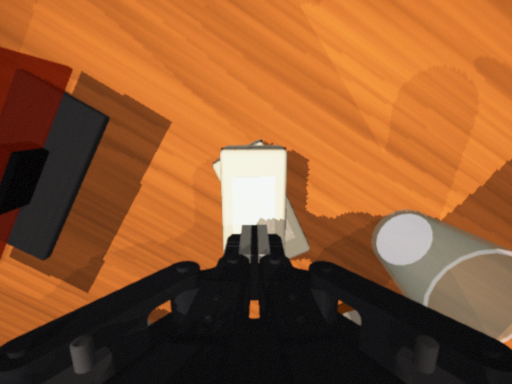

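```bash
python3 - <<'E'
from h import *
f=frame("scene"); p=f["state"]["position"]; print(p)
for dz in range(0,80,10): print(dz,proj(f,[p+[0,0,dz/1000]])[0])
w=frame("wrist")
for dz in range(0,80,10): print(dz,proj(w,[p+[0,0,dz/1000]])[0])
t=frame("top")["pixels"]; cv2.imwrite("pics/t4.png",cv2.resize(t[140:270,95:270],None,fx=4,fy=4))
E
```

```text
[0.46931127 0.1963061  0.0462395 ]
0 [305.16782136 182.08815068]
10 [305.50685333 178.76885273]
20 [305.84943443 175.41480707]
30 [306.19562066 172.02546522]
40 [306.54546925 168.60026706]
50 [306.89903861 165.13864057]
60 [307.25638843 161.64000152]
70 [307.61757965 158.10375307]
0 [253.33024629 216.07329735]
10 [253.31346382 221.24827427]
20 [253.29479941 227.00356248]
30 [253.27391768 233.44257248]
40 [253.25039856 240.69483647]
50 [253.22370872 248.92481236]
60 [253.19316063 258.34450582]
70 [253.15785248 269.23199273]
```

View pics/t4.png

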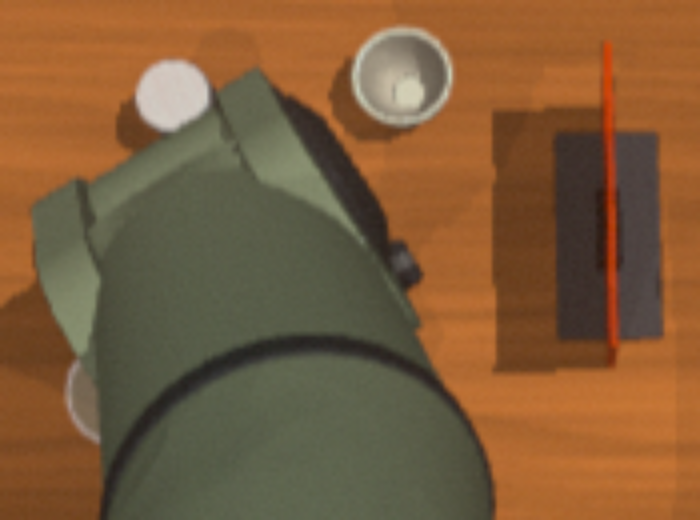

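```bash
python3 -m creep '[{"rx":0,"ry":0,"rz":0,"tx":0,"ty":0,"tz":0,"hand":-0.4},{"rx":0,"ry":0,"rz":0,"tx":0,"ty":0,"tz":0,"hand":-0.4},{"rx":0,"ry":0,"rz":0,"tx":0,"ty":0,"tz":0,"hand":-0.4},{"rx":0,"ry":0,"rz":0,"tx":0,"ty":0,"tz":0,"hand":-0.4},{"rx":0,"ry":0,"rz":0,"tx":0,"ty":0,"tz":15,"hand":-0.4},{"rx":0,"ry":0,"rz":0,"tx":0,"ty":0,"tz":30,"hand":-0.4},{"rx":0,"ry":0,"rz":0,"tx":0,"ty":0,"tz":43,"hand":-0.4},{"rx":0,"ry":0,"rz":0,"tx":0,"ty":0,"tz":43,"hand":-0.4}]' 40;python3 plan.py 469.2 196 2 3.6945;  python3 - <<'E'
from h import *
a=frame("scene")["pixels"]; b=frame("wrist")["pixels"]
c=cv2.resize(a[120:240,240:370],None,fx=3.2,fy=3.2,interpolation=cv2.INTER_CUBIC)
cv2.imwrite("pics/s5.png",c)
E
```

```text
clock: 7.05
position: [0.4683, 0.1958, 0.0015]
tool_rot: [3.141, -0.002, -2.59]
force: [-0.1, 0.1, 0.3]
grip_width: 0.0598
t= 7.05 pos [468.3 195.8   1.5] rot [ 3.141e+00 -2.000e-03 -2.590e+00] w 0.0598 q [-0.46  0.64 -0.07  2.03  0.09  0.47  1.52] F [-0.1  0.1  0.3]
t [-0.9 -0.4 -0.5] r [ 0.01 -0.14 -0.06] n50 0.0 nrot 0.0
```

View pics/s5.png

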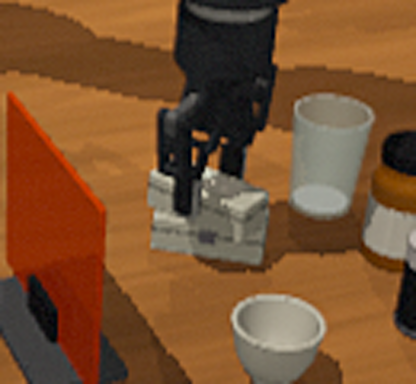

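```bash
python3 -m creep '[{"rx":0,"ry":0,"rz":0,"tx":0,"ty":0,"tz":0,"hand":1},{"rx":0,"ry":0,"rz":0,"tx":0,"ty":0,"tz":0,"hand":1},{"rx":0,"ry":0,"rz":0,"tx":0,"ty":0,"tz":0,"hand":1},{"rx":0,"ry":0,"rz":0,"tx":0,"ty":0,"tz":0,"hand":1},{"rx":0,"ry":0,"rz":0,"tx":0,"ty":0,"tz":-10,"hand":1},{"rx":0,"ry":0,"rz":0,"tx":0,"ty":0,"tz":-30,"hand":1},{"rx":0,"ry":0,"rz":0,"tx":0,"ty":0,"tz":-60,"hand":1},{"rx":0,"ry":0,"rz":0,"tx":0,"ty":0,"tz":-100,"hand":1}]' 40; python3 seew.py pics/w6.png box_b:0;python3 plan.py; python3 - <<'E'
from h import *
a=frame("scene")["pixels"]
cv2.imwrite("pics/s6.png",cv2.resize(a[90:240,230:400],None,fx=3.2,fy=3.2,interpolation=cv2.INTER_CUBIC))
E
```

```text
clock: 7.95
position: [0.4683, 0.1959, 0.104]
tool_rot: [3.141, -0.002, -2.59]
force: [0.3, -0.4, -0.9]
grip_width: 0.0392
box_b 0.91 [208. 154. 298. 319.] 13579 [0.5098 0.2214 0.016 ]
   fit [0.4836 0.2045 1.1487] mod pi 1.1487318179822956 0.681
box_b 0.84 [228. 137. 264. 151.] 371 [0.4373 0.1722 0.016 ]
   fit [0.4669 0.2008 4.0737] mod pi 0.9321196122632784 10.449
t= 8.05 pos [471.4 197.3 107.9] rot [-3.141  0.007 -2.59 ] w 0.0394 q [-0.44  0.46 -0.09  1.98  0.06  0.7   1.55] F [ 0.   0.3 -1.4]
```

View pics/w6.png

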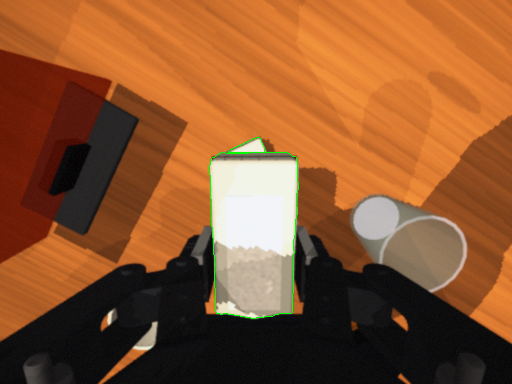

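View pics/s6.png

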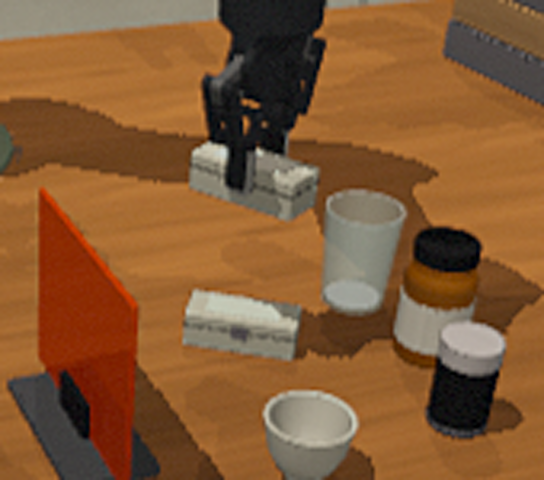

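```bash
python3 plan.py 470 197 170 3.69 490 -30 170 3.2 498 -155 170 2.716
```

```text
t= 8.1 pos [470.5 196.8 105.8] rot [-3.141  0.005 -2.59 ] w 0.0393 q [-0.44  0.46 -0.09  1.98  0.06  0.7   1.55] F [ 0.1 -0.6 -2.7]
t [  0.    0.4 -64.2] r [-0.02  0.28  0.18] n50 1.3 nrot 0.0
t [ 101.9 -203.4  -64.6] r [ 0.04  0.28 28.25] n50 4.7 nrot 3.3
t [ 160.6 -314.1  -64.9] r [ 0.11  0.27 55.98] n50 7.2 nrot 6.5
```

```bash
python3 -m creep '[{"rx":0,"ry":0,"rz":0,"tx":0,"ty":0,"tz":-40,"hand":1},{"rx":0,"ry":0,"rz":3,"tx":10,"ty":-20,"tz":-70,"hand":1},{"rx":0,"ry":0,"rz":10,"tx":30,"ty":-60,"tz":-70,"hand":1},{"rx":0,"ry":0,"rz":18,"tx":52,"ty":-104,"tz":-70,"hand":1},{"rx":0,"ry":0,"rz":26,"tx":74,"ty":-148,"tz":-70,"hand":1},{"rx":0,"ry":0,"rz":34,"tx":96,"ty":-192,"tz":-70,"hand":1},{"rx":0,"ry":0,"rz":42,"tx":118,"ty":-234,"tz":-70,"hand":1},{"rx":0,"ry":0,"rz":50,"tx":140,"ty":-276,"tz":-70,"hand":1}]'; python3 plan.py 498 -155 150 2.716
```

```text
clock: 8.9
position: [0.494, -0.1141, 0.1727]
tool_rot: [-3.141, -0.0, 2.815]
force: [1.6, -0.4, -1.4]
grip_width: 0.039
t= 8.9 pos [ 494.  -114.1  172.7] rot [-3.141 -0.     2.815] w 0.039 q [-0.05  0.37  0.2   1.94 -0.1   0.85  1.45] F [ 1.6 -0.4 -1.4]
t [-16.9 -37.4  22.7] r [-0.01 -0.03  5.68] n50 0.9 nrot 0.7
```

```bash
python3 -m creep '[{"rx":0,"ry":0,"rz":5.7,"tx":-17,"ty":-35,"tz":20,"hand":1},{"rx":0,"ry":0,"rz":5.7,"tx":-17,"ty":-35,"tz":20,"hand":1},{"rx":0,"ry":0,"rz":5.7,"tx":-17,"ty":-35,"tz":20,"hand":1},{"rx":0,"ry":0,"rz":5.7,"tx":-17,"ty":-35,"tz":20,"hand":1}]'; python3 seew.py pics/w7.png tray:0; python3 plan.py 498 -155 150 2.716
```

```text
clock: 9.3
position: [0.4996, -0.1498, 0.1528]
tool_rot: [3.141, -0.001, 2.723]
force: [0.1, 1.3, -1.5]
grip_width: 0.0389
tray 0.67 [101. 124. 278. 267.] 10114 [ 0.4609 -0.2501  0.016 ]
t= 9.4 pos [ 499.9 -149.7  153.1] rot [3.141 0.    2.723] w 0.039 q [ 0.01  0.42  0.22  1.92 -0.12  0.82  1.45] F [ 0.3  0.9 -0.9]
t [-0.4 -5.6  3.1] r [0.03 0.01 0.42] n50 0.1 nrot 0.0
```

View pics/w7.png

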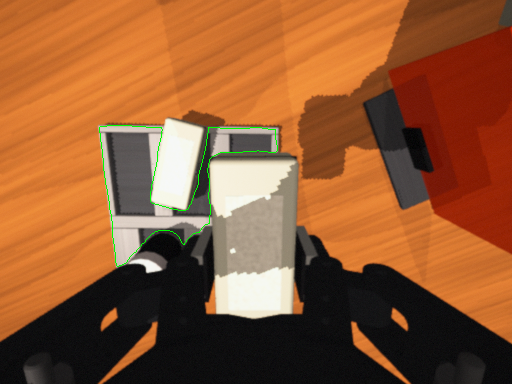

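```bash
python3 - <<'E'
from h import *
d=np.load("/tmp/last.npy",allow_pickle=True).item()
print(unproj(d,(100.5,126),.012),unproj(d,(278.5,128),.012))
print(proj(d,[[.4585,-.1017,.012],[.3743,-.2875,.012]]))
im=d["pixels"]; cv2.imwrite("pics/w7z.png",cv2.resize(im[105:280,90:310],None,fx=3.4,fy=3.4,interpolation=cv2.INTER_CUBIC))
E
```

```text
[ 0.37755209 -0.28315195  0.012     ] [ 0.46083964 -0.10152354  0.012     ]
[[277.55002057 126.11142266]
 [ 95.62499191 124.89780996]]
```

View pics/w7z.png

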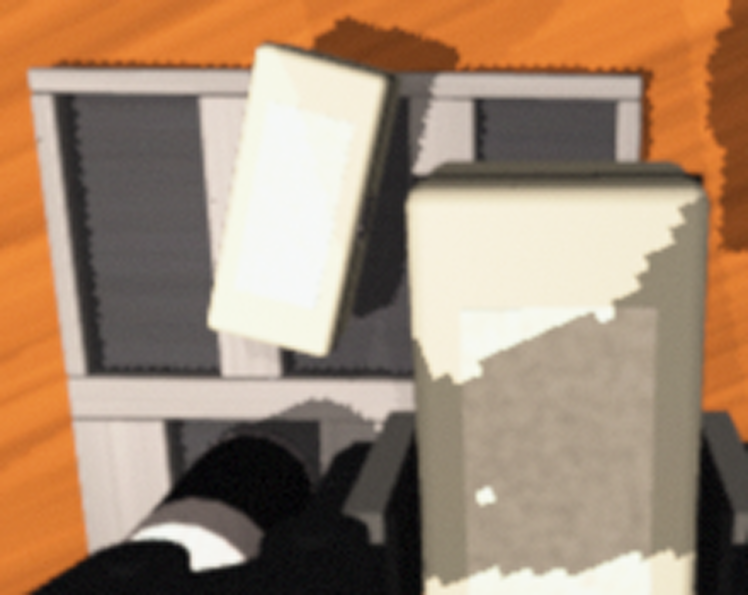

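```bash
python3 plan.py 501.2 -153.4 -8 2.7136
```

```text
t= 9.4 pos [ 499.9 -149.7  153.1] rot [3.141 0.    2.723] w 0.039 q [ 0.01  0.42  0.22  1.92 -0.12  0.82  1.45] F [ 0.3  0.9 -0.9]
t [ -2.7  -2.9 161.1] r [0.03 0.01 0.55] n50 3.2 nrot 0.1
```

```bash
python3 -m creep '[{"rx":0,"ry":0,"rz":0.5,"tx":-2.7,"ty":-2.9,"tz":50,"hand":1},{"rx":0,"ry":0,"rz":0.5,"tx":-2.7,"ty":-2.9,"tz":95,"hand":1},{"rx":0,"ry":0,"rz":0.5,"tx":-2.7,"ty":-2.9,"tz":130,"hand":1},{"rx":0,"ry":0,"rz":0.5,"tx":-2.7,"ty":-2.9,"tz":150,"hand":1},{"rx":0,"ry":0,"rz":0.5,"tx":-2.7,"ty":-2.9,"tz":160,"hand":1},{"rx":0,"ry":0,"rz":0.5,"tx":-2.7,"ty":-2.9,"tz":160,"hand":1},{"rx":0,"ry":0,"rz":0.5,"tx":-2.7,"ty":-2.9,"tz":160,"hand":1}]'; cat > snap.py <<'E'
import sys
from h import *
k=sys.argv[1]
w=frame("wrist"); cv2.imwrite(f"pics/w{k}.png",w["pixels"])
np.save("/tmp/last.npy",{q:w[q] for q in("pixels","K","R","t","state")},allow_pickle=True)
s=frame("scene")["pixels"]; cv2.imwrite(f"pics/s{k}.png",cv2.resize(s[170:290,60:220],None,fx=4.5,fy=4.5,interpolation=cv2.INTER_CUBIC))
E
python3 snap.py 8; python3 plan.py 501.2 -153.4 -8 2.7136
```

```text
clock: 10.1
position: [0.5016, -0.1544, -0.0061]
tool_rot: [3.141, 0.001, 2.713]
force: [0.2, -0.2, -1.1]
grip_width: 0.0393
t= 10.2 pos [ 501.9 -154.6   -5.8] rot [3.141e+00 2.000e-03 2.713e+00] w 0.0393 q [ 0.08  0.68  0.15  2.   -0.2   0.47  1.52] F [-0.5  0.1 -1.4]
t [1.1 0.8 2.2] r [ 0.03  0.11 -0.05] n50 0.1 nrot 0.0
```

View pics/w8.png

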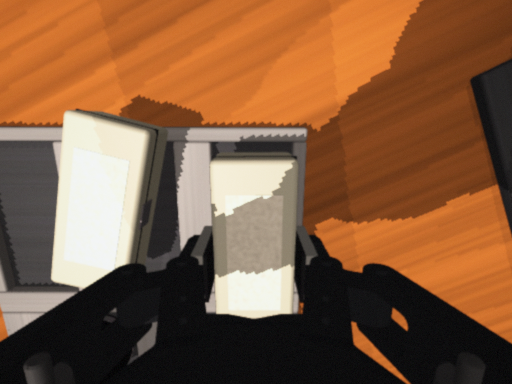

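View pics/s8.png

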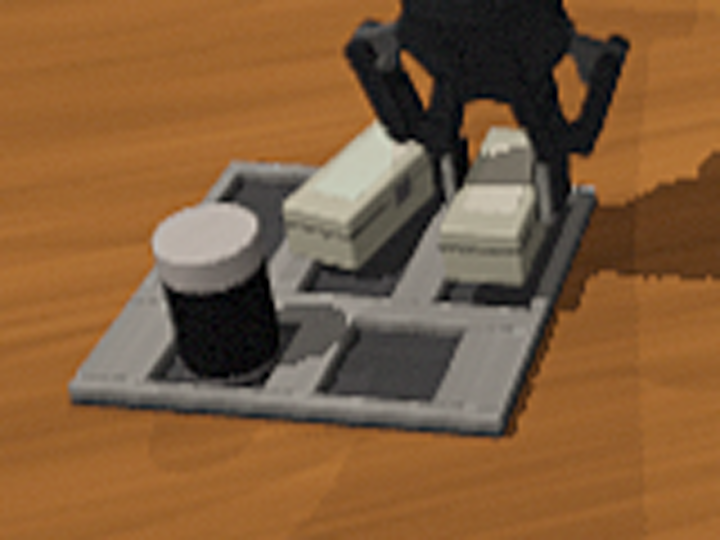

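```bash
cat > ov.py <<'E'
import sys
from h import *
T=[.5043,-.2317,-.428]
def cell(cx,cy,L,W,z):
    c,s=np.cos(T[2]),np.sin(T[2])
    return np.array([[T[0]+c*(cx+i*L/2)-s*(cy+j*W/2),T[1]+s*(cx+i*L/2)+c*(cy+j*W/2),z] for i,j in((-1,-1),(-1,1),(1,1),(1,-1))])
def overlay(d,out,roi,k,held=None):
    x0,y0,x1,y1=roi; im=cv2.resize(d["pixels"][y0:y1,x0:x1],None,fx=k,fy=k,interpolation=cv2.INTER_CUBIC)
    def pl(P,col): cv2.polylines(im,[np.round((proj(d,P)+.5-[x0,y0])*k).astype(np.int32)],True,col,1)
    for j in(-1,0,1): pl(cell(-.036,.07*j,.1,.048,.012),(0,255,0))
    for j in(-1,1): pl(cell(.058,.04*j,.056,.056,.012),(0,255,0))
    pl(cell(0,0,.188,.204,.012),(255,255,0))
    if held is not None:
        s=d["state"]; R=Ro.from_euler("xyz",s["tool_rot"]); cx,dz=held
        for z in(dz,dz-.032):
            pl(R.apply([[cx+i*.046,j*.02,z] for i,j in((-1,-1),(-1,1),(1,1),(1,-1))])+s["position"],(0,0,255))
    cv2.imwrite(out,im)
if __name__=="__main__":
    d=np.load("/tmp/last.npy",allow_pickle=True).item()
    a=sys.argv; overlay(d,a[1],list(map(int,a[2].split(","))),float(a[3]),tuple(map(float,a[4].split(","))) if len(a)>4 else None)
E
python3 ov.py pics/w8o.png 150,110,350,330 3.5 0,-0.030
```

```text
(no output)
```

View pics/w8o.png

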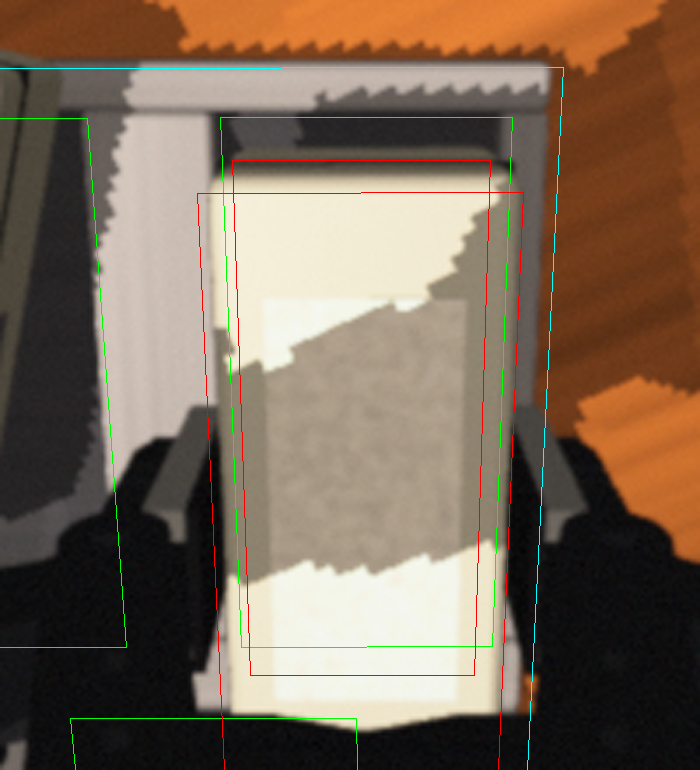

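```bash
python3 -m creep '[{"rx":0,"ry":0,"rz":0,"tx":0,"ty":-2,"tz":4,"hand":1},{"rx":0,"ry":0,"rz":0,"tx":0,"ty":-2,"tz":8,"hand":1},{"rx":0,"ry":0,"rz":0,"tx":0,"ty":-2,"tz":8,"hand":1},{"rx":0,"ry":0,"rz":0,"tx":0,"ty":-2,"tz":8,"hand":1}]';python3 snap.py 9; python3 plan.py; python3 ov.py pics/w9o.png 150,110,350,330 3.5 0.0015,-0.030
```

```text
clock: 10.6
position: [0.5001, -0.1564, -0.0151]
tool_rot: [-3.142, -0.0, 2.712]
force: [0.5, 0.8, -2.2]
grip_width: 0.0392
t= 10.7 pos [ 500.2 -156.4  -15.1] rot [-3.142 -0.     2.712] w 0.0392 q [ 0.09  0.7   0.14  2.01 -0.2   0.45  1.52] F [-0.  -0.1 -1.2]
```

View pics/w9o.png

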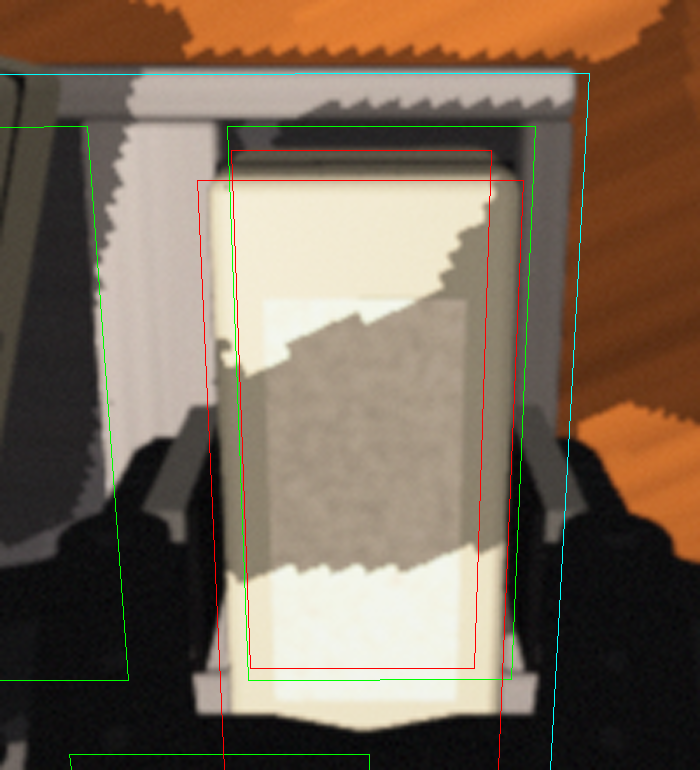

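View pics/s9.png

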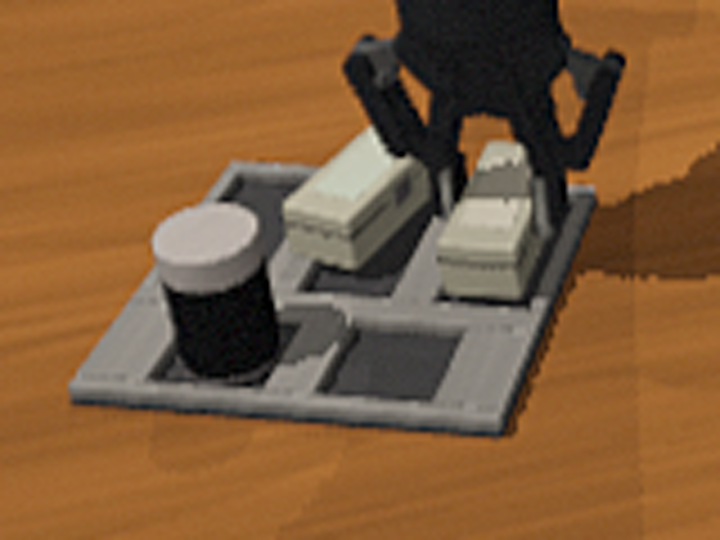

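```bash
python3 -m creep '[{"rx":0,"ry":0,"rz":0,"tx":0,"ty":1,"tz":2,"hand":1},{"rx":0,"ry":0,"rz":0,"tx":0,"ty":1,"tz":5,"hand":1},{"rx":0,"ry":0,"rz":0,"tx":0,"ty":1,"tz":8,"hand":1},{"rx":0,"ry":0,"rz":0,"tx":0,"ty":1,"tz":9,"hand":1},{"rx":0,"ry":0,"rz":0,"tx":0,"ty":1,"tz":9,"hand":1}]';python3 snap.py 10; python3 plan.py; python3 ov.py pics/w10o.png 150,110,350,330 3.5 0.0015,-0.030
```

```text
clock: 11.2
position: [0.5004, -0.1554, -0.0242]
tool_rot: [-3.142, -0.0, 2.712]
force: [0.6, 0.4, -1.6]
grip_width: 0.0389
t= 11.3 pos [ 500.5 -155.5  -24.2] rot [-3.142 -0.     2.712] w 0.0393 q [ 0.09  0.71  0.13  2.01 -0.21  0.44  1.52] F [ 0.7  0.5 -1.2]
```

View pics/w10o.png

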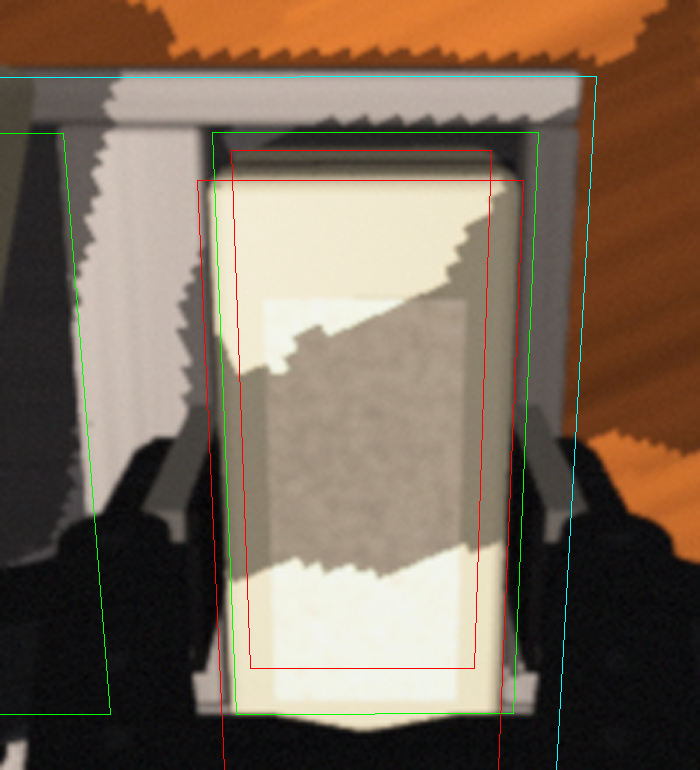

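View pics/s10.png

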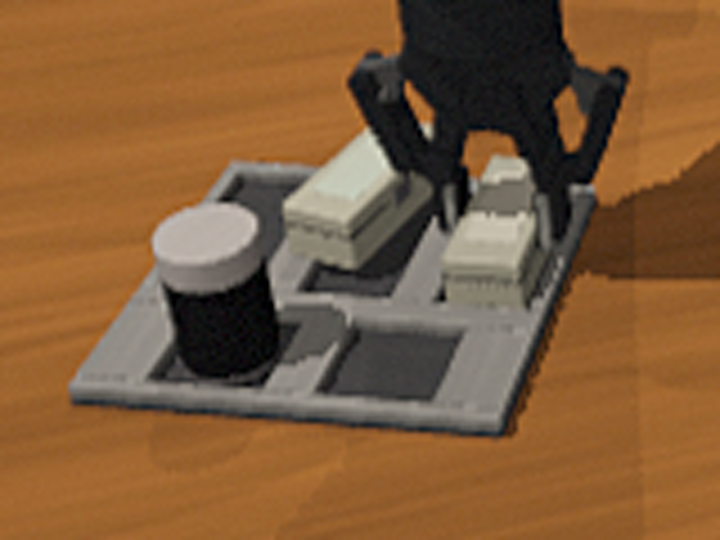

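```bash
python3 -m creep '[{"rx":0,"ry":0,"rz":0,"tx":0,"ty":0,"tz":1,"hand":1},{"rx":0,"ry":0,"rz":0,"tx":0,"ty":0,"tz":2,"hand":1},{"rx":0,"ry":0,"rz":0,"tx":0,"ty":0,"tz":3,"hand":1},{"rx":0,"ry":0,"rz":0,"tx":0,"ty":0,"tz":3,"hand":1}]'; python3 plan.py
```

```text
clock: 11.7
position: [0.5011, -0.1557, -0.0254]
tool_rot: [3.141, 0.001, 2.712]
force: [-10.6, 3.3, 44.8]
grip_width: 0.0392
t= 11.7 pos [ 501.1 -155.7  -25.4] rot [3.141e+00 1.000e-03 2.712e+00] w 0.0392 q [ 0.09  0.72  0.13  2.01 -0.21  0.43  1.52] F [-10.6   3.3  44.8]
```

```bash
python3 -m creep '[{"rx":0,"ry":0,"rz":0,"tx":0,"ty":0,"tz":-1.5,"hand":1},{"rx":0,"ry":0,"rz":0,"tx":0,"ty":0,"tz":-1.5,"hand":-0.25},{"rx":0,"ry":0,"rz":0,"tx":0,"ty":0,"tz":-1.5,"hand":-0.25},{"rx":0,"ry":0,"rz":0,"tx":0,"ty":0,"tz":-1.5,"hand":-0.25},{"rx":0,"ry":0,"rz":0,"tx":0,"ty":0,"tz":-10,"hand":-0.25},{"rx":0,"ry":0,"rz":0,"tx":0,"ty":0,"tz":-40,"hand":-0.25},{"rx":0,"ry":0,"rz":0,"tx":0,"ty":0,"tz":-85,"hand":-0.3},{"rx":0,"ry":0,"rz":0,"tx":0,"ty":0,"tz":-100,"hand":-0.4}]'; python3 snap.py 11; python3 plan.py; python3 ov.py pics/w11o.png 50,80,350,330 2.6
```

```text
clock: 12.5
position: [0.5018, -0.156, 0.0767]
tool_rot: [3.141, 0.004, 2.712]
force: [-0.1, -1.0, -0.2]
grip_width: 0.0601
t= 12.6 pos [ 501.9 -155.7   75.6] rot [3.141 0.004 2.712] w 0.0597 q [ 0.04  0.54  0.2   1.97 -0.17  0.64  1.49] F [-0.1 -0.5 -0.2]
```

View pics/w11o.png

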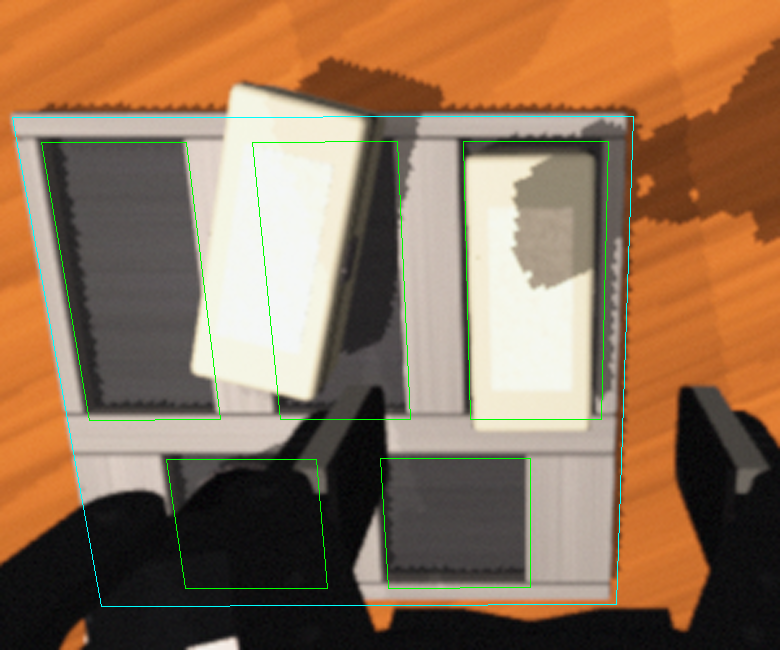

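View pics/s11.png

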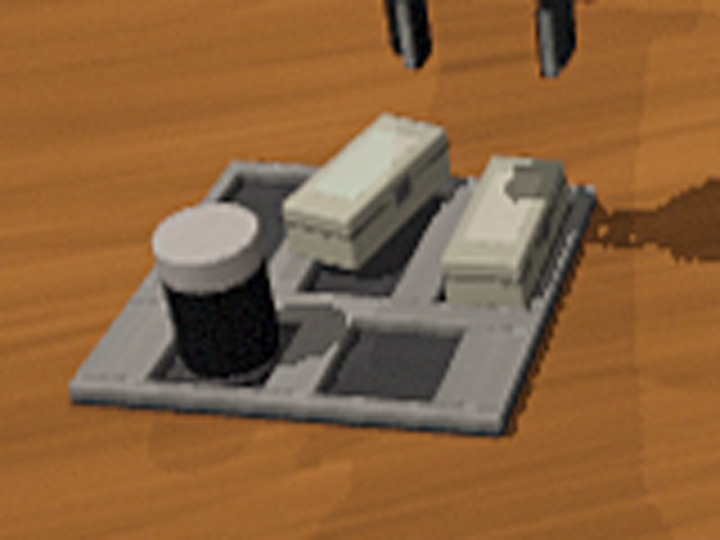

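```bash
python3 seew.py pics/w12.png box_a:.012; python3 seew.py pics/w12b.png box_a:.004; python3 plan.py
```

```text
box_a 0.91 [226. 140. 279. 246.] 5183 [ 0.4966 -0.1534  0.028 ]
   fit [ 0.4993 -0.154   2.7199] mod pi 2.719916460489753 0.137
box_a 0.82 [119. 111. 197. 236.] 6765 [ 0.449  -0.2183  0.028 ]
   fit [ 0.4507 -0.2169  2.4529] mod pi 2.452887843806133 0.048
box_a 0.73 [226. 140. 278. 247.] 5361 [ 0.4987 -0.1542  0.02  ]
   fit [ 0.4997 -0.1545 -0.4255] mod pi 2.716119438600703 0.047
box_a 0.66 [118. 113. 198. 242.] 6808 [ 0.4493 -0.2215  0.02  ]
   fit [ 0.4507 -0.22    2.4593] mod pi 2.459318863616935 0.024
t= 12.8 pos [ 500.  -155.3   72.1] rot [-3.141e+00 -1.000e-03  2.713e+00] w 0.06 q [ 0.04  0.54  0.2   1.98 -0.17  0.64  1.49] F [-0.5  0.4  0.2]
```

```bash
python3 plan.py 450.8 -216.8 -18 2.453
```

```text
t= 12.8 pos [ 500.  -155.3   72.1] rot [-3.141e+00 -1.000e-03  2.713e+00] w 0.06 q [ 0.04  0.54  0.2   1.98 -0.17  0.64  1.49] F [-0.5  0.4  0.2]
t [ 19.  -76.4  90.2] r [-0.03 -0.07 14.87] n50 2.4 nrot 1.7
```

```bash
python3 -m creep '[{"rx":0,"ry":0,"rz":7,"tx":10,"ty":-40,"tz":0,"hand":-0.4},{"rx":0,"ry":0,"rz":14.9,"tx":19,"ty":-76,"tz":10,"hand":-0.4},{"rx":0,"ry":0,"rz":14.9,"tx":19,"ty":-76,"tz":25,"hand":-0.4},{"rx":0,"ry":0,"rz":14.9,"tx":19,"ty":-76,"tz":50,"hand":-0.4},{"rx":0,"ry":0,"rz":14.9,"tx":19,"ty":-76,"tz":75,"hand":-0.4},{"rx":0,"ry":0,"rz":14.9,"tx":19,"ty":-76,"tz":90,"hand":-0.4},{"rx":0,"ry":0,"rz":14.9,"tx":19,"ty":-76,"tz":90,"hand":-0.4}]'; python3 plan.py 450.8 -216.8 -18 2.453
```

```text
clock: 13.5
position: [0.4498, -0.2161, -0.0195]
tool_rot: [-3.14, -0.004, 2.452]
force: [0.8, 0.5, 0.3]
grip_width: 0.0597
t= 13.5 pos [ 449.8 -216.1  -19.5] rot [-3.14  -0.004  2.452] w 0.0597 q [ 0.2   0.69  0.18  2.07 -0.29  0.41  1.48] F [0.8 0.5 0.3]
t [-1.2  0.1 -1.5] r [-0.1  -0.25 -0.04] n50 0.0 nrot 0.0
```

```bash
python3 -m creep '[{"rx":0,"ry":0,"rz":0,"tx":-0.5,"ty":0,"tz":0,"hand":1},{"rx":0,"ry":0,"rz":0,"tx":-0.5,"ty":0,"tz":0,"hand":1},{"rx":0,"ry":0,"rz":0,"tx":-0.5,"ty":0,"tz":0,"hand":1},{"rx":0,"ry":0,"rz":0,"tx":-0.5,"ty":0,"tz":0,"hand":1},{"rx":0,"ry":0,"rz":0,"tx":-0.5,"ty":0,"tz":0,"hand":1}]'; python3 plan.py 471.5 -219.2 -8 2.713
```

```text
clock: 14.0
position: [0.4524, -0.217, -0.0167]
tool_rot: [3.141, 0.001, 2.453]
force: [-1.1, 0.5, 3.0]
grip_width: 0.0388
t= 14.0 pos [ 452.4 -217.   -16.7] rot [3.141e+00 1.000e-03 2.453e+00] w 0.0388 q [ 0.19  0.68  0.18  2.07 -0.29  0.41  1.48] F [-1.1  0.5  3. ]
t [-16.2  10.4  -8.7] r [ 1.000e-02  4.000e-02 -1.492e+01] n50 0.4 nrot 1.7
```

```bash
python3 -m creep '[{"rx":0,"ry":0,"rz":0,"tx":0,"ty":0,"tz":-8,"hand":1},{"rx":0,"ry":0,"rz":-7,"tx":-8,"ty":5,"tz":-10,"hand":1},{"rx":0,"ry":0,"rz":-14.9,"tx":-16,"ty":10.4,"tz":-10,"hand":1},{"rx":0,"ry":0,"rz":-14.9,"tx":-16,"ty":10.4,"tz":-10,"hand":1},{"rx":0,"ry":0,"rz":-14.9,"tx":-16,"ty":10.4,"tz":-5,"hand":1},{"rx":0,"ry":0,"rz":-14.9,"tx":-16,"ty":10.4,"tz":-3,"hand":1},{"rx":0,"ry":0,"rz":-14.9,"tx":-16,"ty":10.4,"tz":-3,"hand":1}]'; python3 snap.py 13; python3 plan.py 471.5 -219.2 -14 2.713; python3 ov.py pics/w13o.png 150,110,350,330 3.5 0,-0.0287
```

```text
clock: 14.7
position: [0.4703, -0.2189, -0.0145]
tool_rot: [-3.141, -0.001, 2.71]
force: [-0.2, -0.7, -0.7]
grip_width: 0.0387
t= 14.8 pos [ 470.7 -219.   -14.2] rot [-3.141e+00 -1.000e-03  2.711e+00] w 0.039 q [ 0.23  0.69  0.13  2.02 -0.19  0.45  1.64] F [ 0.2 -0.7 -0.5]
t [-0.8  0.2 -0.2] r [-0.01 -0.03 -0.1 ] n50 0.0 nrot 0.0
```

View pics/w13o.png

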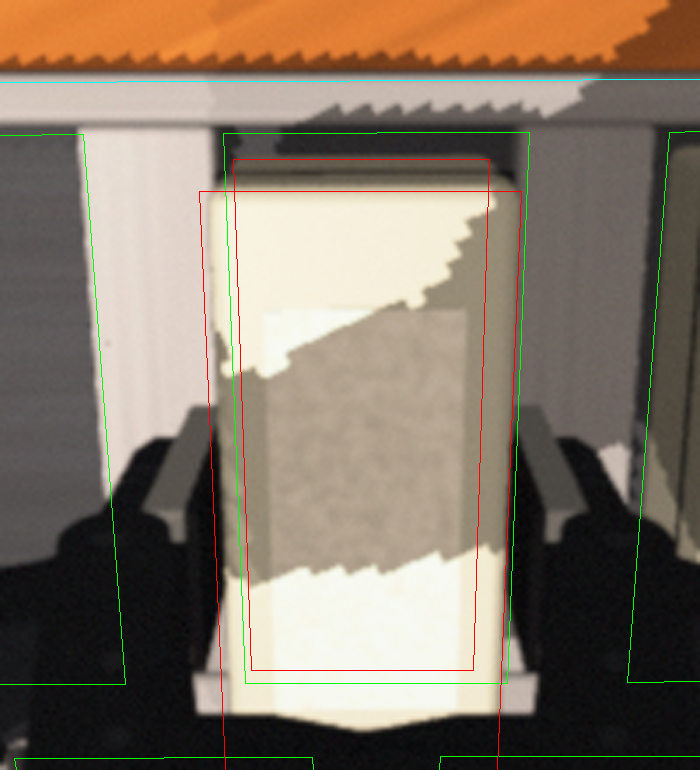

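View pics/s13.png

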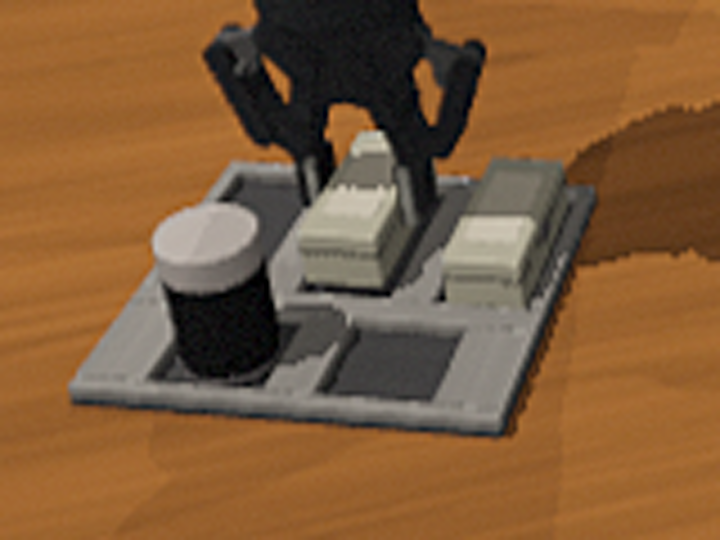

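```bash
python3 -m creep '[{"rx":0,"ry":0,"rz":0,"tx":0.7,"ty":0,"tz":3,"hand":1},{"rx":0,"ry":0,"rz":0,"tx":0.7,"ty":0,"tz":6,"hand":1},{"rx":0,"ry":0,"rz":0,"tx":0.7,"ty":0,"tz":8,"hand":1},{"rx":0,"ry":0,"rz":0,"tx":0.7,"ty":0,"tz":9.5,"hand":1},{"rx":0,"ry":0,"rz":0,"tx":0.7,"ty":0,"tz":10.5,"hand":1},{"rx":0,"ry":0,"rz":0,"tx":0.7,"ty":0,"tz":10.5,"hand":1}]'; python3 plan.py
```

```text
clock: 15.4
position: [0.4703, -0.2188, -0.0245]
tool_rot: [3.142, -0.0, 2.712]
force: [-1.8, 0.5, 2.1]
grip_width: 0.039
t= 15.4 pos [ 470.3 -218.8  -24.5] rot [ 3.142 -0.     2.712] w 0.039 q [ 0.23  0.71  0.12  2.02 -0.19  0.43  1.64] F [-1.8  0.5  2.1]
```

```bash
python3 -m creep '[{"rx":0,"ry":0,"rz":0,"tx":0,"ty":0,"tz":0.7,"hand":1},{"rx":0,"ry":0,"rz":0,"tx":0,"ty":0,"tz":0.7,"hand":-0.25},{"rx":0,"ry":0,"rz":0,"tx":0,"ty":0,"tz":0.5,"hand":-0.25},{"rx":0,"ry":0,"rz":0,"tx":0,"ty":0,"tz":0,"hand":-0.25},{"rx":0,"ry":0,"rz":0,"tx":0,"ty":0,"tz":-10,"hand":-0.25},{"rx":0,"ry":0,"rz":0,"tx":0,"ty":0,"tz":-40,"hand":-0.25},{"rx":0,"ry":0,"rz":0,"tx":0,"ty":0,"tz":-90,"hand":-0.3},{"rx":0,"ry":0,"rz":0,"tx":0,"ty":0,"tz":-140,"hand":-0.4}]'; python3 snap.py 14; python3 plan.py 469 197 165 3.69; python3 ov.py pics/w14o.png 100,80,350,330 3
```

```text
clock: 16.2
position: [0.4697, -0.2187, 0.1174]
tool_rot: [-3.141, -0.001, 2.712]
force: [1.0, 0.4, 0.2]
grip_width: 0.06
t= 16.3 pos [ 473.1 -220.1  121.7] rot [3.14  0.009 2.712] w 0.06 q [ 0.17  0.46  0.21  1.96 -0.14  0.73  1.59] F [-0.5 -0.7 -0.6]
t [177.1 377.5 -44.5] r [ -0.19   0.49 -56.04] n50 8.4 nrot 6.5
```

View pics/w14o.png

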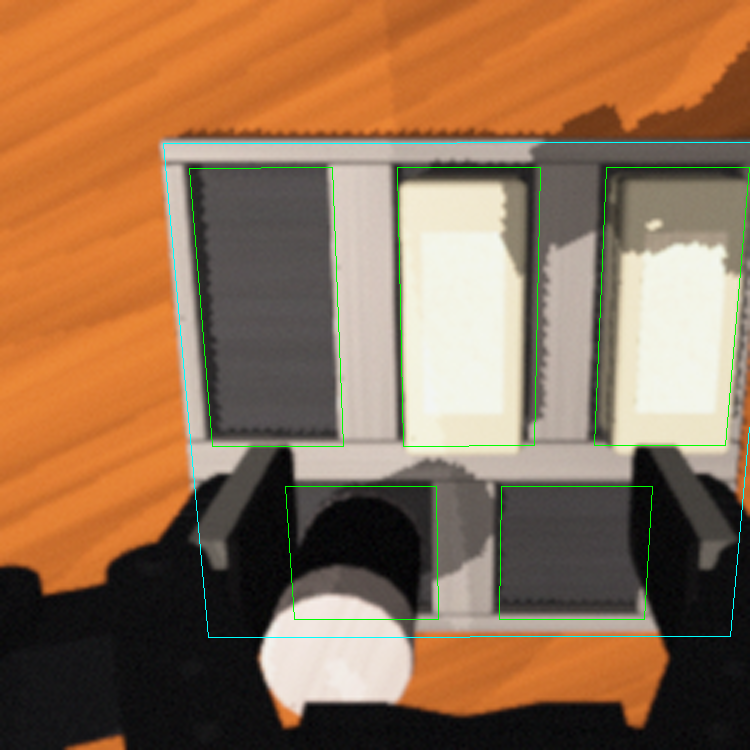

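View pics/s14.png

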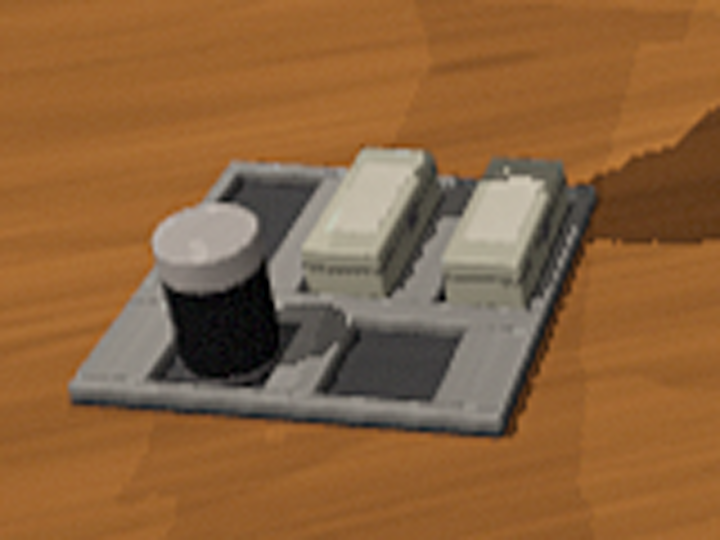

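```bash
python3 -m creep '[{"rx":0,"ry":0,"rz":-7,"tx":20,"ty":40,"tz":-25,"hand":-0.4},{"rx":0,"ry":0,"rz":-15,"tx":40,"ty":85,"tz":-40,"hand":-0.4},{"rx":0,"ry":0,"rz":-23,"tx":61,"ty":130,"tz":-44,"hand":-0.4},{"rx":0,"ry":0,"rz":-31,"tx":82,"ty":175,"tz":-44,"hand":-0.4},{"rx":0,"ry":0,"rz":-39,"tx":103,"ty":220,"tz":-44,"hand":-0.4},{"rx":0,"ry":0,"rz":-47,"tx":124,"ty":265,"tz":-44,"hand":-0.4},{"rx":0,"ry":0,"rz":-54,"tx":145,"ty":310,"tz":-44,"hand":-0.4},{"rx":0,"ry":0,"rz":-56,"tx":166,"ty":355,"tz":-44,"hand":-0.4}]'; python3 plan.py 470 197 120 3.69
```

```text
clock: 17.1
position: [0.4668, 0.1741, 0.16]
tool_rot: [-3.141, 0.001, -2.589]
force: [0.5, -0.8, 0.6]
grip_width: 0.0601
t= 17.1 pos [466.8 174.1 160. ] rot [-3.141e+00  1.000e-03 -2.589e+00] w 0.0601 q [-0.38  0.36 -0.12  1.96  0.06  0.82  1.59] F [ 0.5 -0.8  0.6]
t [-14.7  17.8  40. ] r [-0.02  0.03  0.25] n50 0.9 nrot 0.0
```

```bash
python3 -m creep '[{"rx":0,"ry":0,"rz":0,"tx":-14,"ty":15,"tz":35,"hand":-0.4},{"rx":0,"ry":0,"rz":0,"tx":-14,"ty":15,"tz":40,"hand":-0.4},{"rx":0,"ry":0,"rz":0,"tx":-14,"ty":15,"tz":40,"hand":-0.4},{"rx":0,"ry":0,"rz":0,"tx":-14,"ty":15,"tz":40,"hand":-0.4}]'; python3 seew.py pics/w15.png box_b:0; python3 plan.py
```

```text
clock: 17.5
position: [0.4716, 0.1913, 0.1202]
tool_rot: [-3.141, 0.0, -2.595]
force: [1.3, -0.4, -0.2]
grip_width: 0.06
box_b 0.88 [230. 135. 300. 232.] 3630 [0.467  0.2019 0.016 ]
   fit [0.4665 0.2025 0.9809] mod pi 0.9808875061589524 0.051
t= 17.6 pos [471.9 191.5 120.5] rot [-3.141e+00  1.000e-03 -2.595e+00] w 0.0598 q [-0.41  0.44 -0.12  1.97  0.07  0.74  1.55] F [ 0.3  0.3 -0.8]
```

View pics/w15.png

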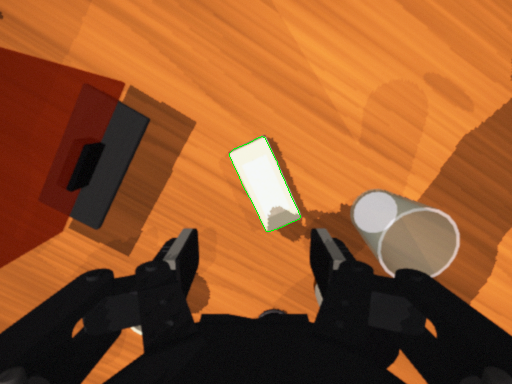

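```bash
python3 plan.py 466.5 202.5 -29 4.122; python3 -m creep '[{"rx":0,"ry":0,"rz":-8,"tx":-1,"ty":6,"tz":20,"hand":-0.4},{"rx":0,"ry":0,"rz":-16,"tx":-1.1,"ty":12.2,"tz":45,"hand":-0.4},{"rx":0,"ry":0,"rz":-24.8,"tx":-1.1,"ty":12.2,"tz":75,"hand":-0.4},{"rx":0,"ry":0,"rz":-24.8,"tx":-1.1,"ty":12.2,"tz":110,"hand":-0.4},{"rx":0,"ry":0,"rz":-24.8,"tx":-1.1,"ty":12.2,"tz":135,"hand":-0.4},{"rx":0,"ry":0,"rz":-24.8,"tx":-1.1,"ty":12.2,"tz":149,"hand":-0.4},{"rx":0,"ry":0,"rz":-24.8,"tx":-1.1,"ty":12.2,"tz":149,"hand":-0.4}]';  python3 plan.py 466.5 202.5 -29 4.122
```

```text
t= 17.6 pos [471.9 191.5 120.5] rot [-3.141e+00  1.000e-03 -2.595e+00] w 0.0598 q [-0.41  0.44 -0.12  1.97  0.07  0.74  1.55] F [ 0.3  0.3 -0.8]
t [ -0.9  12.3 149.5] r [ -0.04   0.07 -24.86] n50 3.0 nrot 2.9
clock: 18.3
position: [0.4656, 0.2028, -0.0303]
tool_rot: [3.141, -0.002, -2.161]
force: [-0.5, -0.6, 1.2]
grip_width: 0.06
t= 18.3 pos [465.6 202.8 -30.3] rot [ 3.141e+00 -2.000e-03 -2.161e+00] w 0.06 q [-0.41  0.7  -0.16  2.04  0.25  0.42  1.79] F [-0.5 -0.6  1.2]
t [-0.3 -0.9 -1.3] r [ 0.02 -0.09  0.01] n50 0.0 nrot 0.0
```

```bash
python3 -m creep '[{"rx":0,"ry":0,"rz":0,"tx":0,"ty":0,"tz":0,"hand":1},{"rx":0,"ry":0,"rz":0,"tx":0,"ty":0,"tz":0,"hand":1},{"rx":0,"ry":0,"rz":0,"tx":0,"ty":0,"tz":0,"hand":1},{"rx":0,"ry":0,"rz":0,"tx":0,"ty":0,"tz":0,"hand":1},{"rx":0,"ry":0,"rz":0,"tx":0,"ty":0,"tz":-5,"hand":1},{"rx":0,"ry":0,"rz":0,"tx":0,"ty":0,"tz":-30,"hand":1},{"rx":0,"ry":0,"rz":0,"tx":0,"ty":0,"tz":-75,"hand":1},{"rx":0,"ry":0,"rz":0,"tx":0,"ty":0,"tz":-125,"hand":1}]';  python3 plan.py 468 200 165 4.122 450 -250 165 2.713
```

```text
clock: 19.1
position: [0.4651, 0.2031, 0.097]
tool_rot: [3.141, -0.001, -2.16]
force: [1.2, -0.3, 0.3]
grip_width: 0.0393
t= 19.1 pos [465.1 203.1  97. ] rot [ 3.141e+00 -1.000e-03 -2.160e+00] w 0.0393 q [-0.35  0.48 -0.24  1.98  0.17  0.7   1.86] F [ 1.2 -0.3  0.3]
t [  1.1  -4.1 -68. ] r [ 0.04 -0.06  0.06] n50 1.4 nrot 0.0
t [ 385.1 -239.2  -67.7] r [-1.000e-02 -8.000e-02  8.079e+01] n50 9.2 nrot 9.4
```

```bash
python3 -m creep '[{"rx":0,"ry":0,"rz":2,"tx":10,"ty":-6,"tz":-45,"hand":1},{"rx":0,"ry":0,"rz":10,"tx":35,"ty":-22,"tz":-72,"hand":1},{"rx":0,"ry":0,"rz":18,"tx":75,"ty":-47,"tz":-72,"hand":1},{"rx":0,"ry":0,"rz":26,"tx":116,"ty":-72,"tz":-72,"hand":1},{"rx":0,"ry":0,"rz":34,"tx":158,"ty":-98,"tz":-72,"hand":1},{"rx":0,"ry":0,"rz":42,"tx":200,"ty":-124,"tz":-72,"hand":1},{"rx":0,"ry":0,"rz":50,"tx":242,"ty":-150,"tz":-72,"hand":1},{"rx":0,"ry":0,"rz":58,"tx":284,"ty":-176,"tz":-72,"hand":1}]';  python3 plan.py 442.4 -282.9 100 2.713
```

```text
clock: 19.9
position: [0.4538, -0.1324, 0.1685]
tool_rot: [3.141, 0.002, 3.105]
force: [1.9, 0.5, -1.0]
grip_width: 0.0397
t= 19.9 pos [ 453.8 -132.4  168.5] rot [3.141e+00 2.000e-03 3.105e+00] w 0.0397 q [ 0.09  0.31  0.08  2.02 -0.04  0.81  1.73] F [ 1.9  0.5 -1. ]
t [   6.  -150.9   68.5] r [ 0.03  0.09 22.45] n50 3.3 nrot 2.6
```

```bash
python3 -m creep '[{"rx":0,"ry":0,"rz":8,"tx":2,"ty":-45,"tz":10,"hand":1},{"rx":0,"ry":0,"rz":16,"tx":4,"ty":-90,"tz":25,"hand":1},{"rx":0,"ry":0,"rz":22.4,"tx":6,"ty":-130,"tz":45,"hand":1},{"rx":0,"ry":0,"rz":22.4,"tx":6,"ty":-147,"tz":75,"hand":1},{"rx":0,"ry":0,"rz":22.4,"tx":6,"ty":-147,"tz":115,"hand":1},{"rx":0,"ry":0,"rz":22.4,"tx":6,"ty":-147,"tz":150,"hand":1},{"rx":0,"ry":0,"rz":22.4,"tx":6,"ty":-147,"tz":170,"hand":1},{"rx":0,"ry":0,"rz":22.4,"tx":6,"ty":-147,"tz":174,"hand":1}]';  python3 plan.py 442.4 -282.9 -12 2.713
```

```text
clock: 20.7
position: [0.4427, -0.2766, -0.0079]
tool_rot: [3.141, -0.003, 2.719]
force: [-0.1, 0.0, -1.0]
grip_width: 0.0393
t= 20.7 pos [ 442.7 -276.6   -7.9] rot [ 3.141e+00 -3.000e-03  2.719e+00] w 0.0393 q [ 0.35  0.68  0.13  2.01 -0.18  0.47  1.76] F [-0.1  0.  -1. ]
t [-2.3 -5.9  4.1] r [ 0.04 -0.15  0.37] n50 0.2 nrot 0.0
```

```bash
python3 -m creep '[{"rx":0,"ry":0,"rz":0.4,"tx":-2.3,"ty":-5.5,"tz":5,"hand":1},{"rx":0,"ry":0,"rz":0.4,"tx":-2.3,"ty":-5.5,"tz":5,"hand":1},{"rx":0,"ry":0,"rz":0.4,"tx":-2.3,"ty":-5.5,"tz":5,"hand":1}]'; python3 snap.py 16; python3 plan.py 442.4 -282.9 -12 2.713; python3 ov.py pics/w16o.png 150,110,350,330 3.5 0,-0.030
```

```text
clock: 21.0
position: [0.4441, -0.2837, -0.0105]
tool_rot: [-3.142, 0.002, 2.712]
force: [-0.0, 0.5, -1.8]
grip_width: 0.0392
t= 21.1 pos [ 444.  -283.4  -10.7] rot [3.142e+00 1.000e-03 2.713e+00] w 0.0392 q [ 0.36  0.69  0.13  2.   -0.18  0.46  1.77] F [ 0.1  0.7 -1. ]
t [ 1.7 -0.2  1.3] r [ 0.    0.08 -0.03] n50 0.0 nrot 0.0
```

View pics/w16o.png

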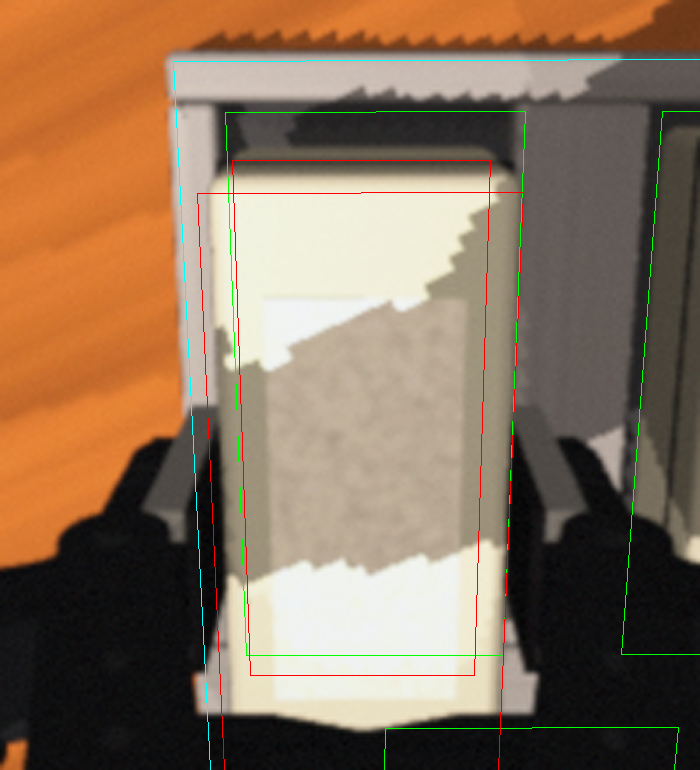

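View pics/s16.png

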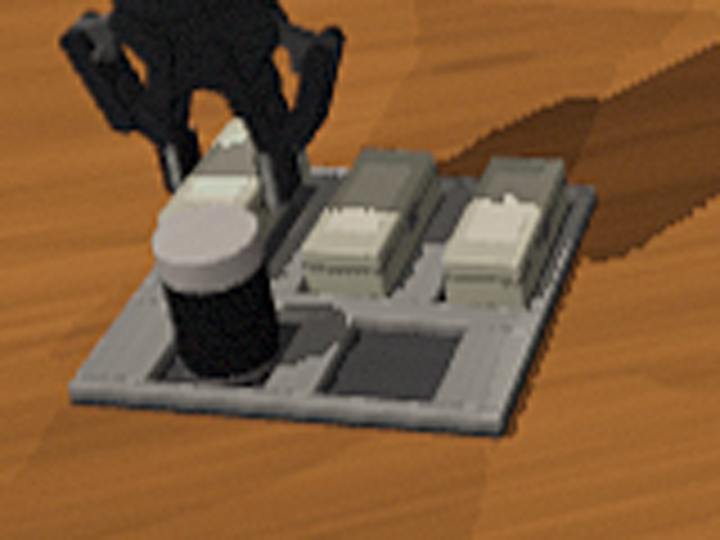

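```bash
python3 -m creep '[{"rx":0,"ry":0,"rz":0,"tx":2.5,"ty":0,"tz":2,"hand":1},{"rx":0,"ry":0,"rz":0,"tx":2.5,"ty":0,"tz":5,"hand":1},{"rx":0,"ry":0,"rz":0,"tx":2.5,"ty":0,"tz":5,"hand":1},{"rx":0,"ry":0,"rz":0,"tx":2.5,"ty":0,"tz":5,"hand":1}]'; python3 snap.py 17; python3 plan.py; python3 ov.py pics/w17o.png 150,110,350,330 3.5 0,-0.030
```

```text
clock: 21.5
position: [0.4412, -0.2821, -0.0167]
tool_rot: [3.142, -0.0, 2.713]
force: [-0.3, 0.0, -0.3]
grip_width: 0.0392
t= 21.6 pos [ 441.2 -282.1  -16.6] rot [-3.142 -0.     2.712] w 0.0392 q [ 0.36  0.7   0.12  2.01 -0.18  0.45  1.77] F [ 0.   0.3 -1.6]
```

View pics/w17o.png

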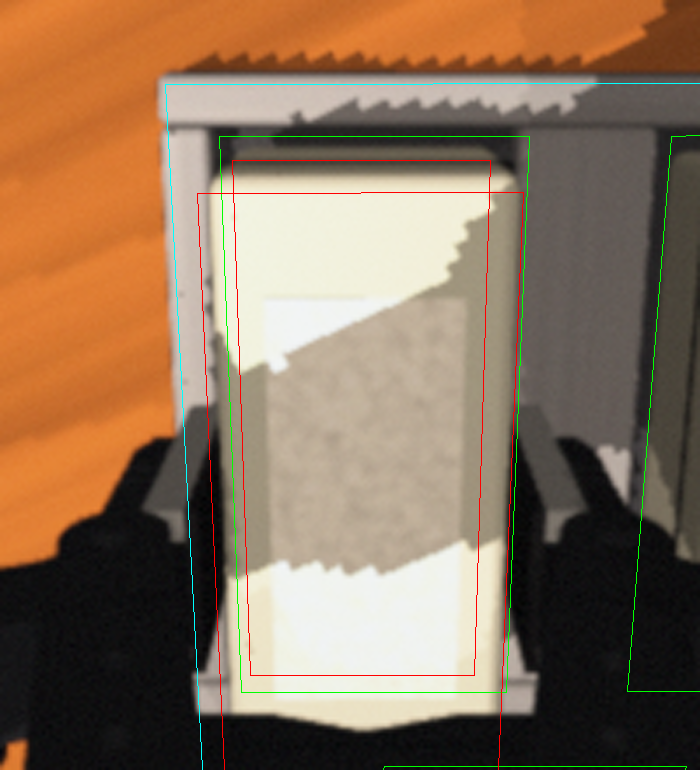

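```bash
python3 -m creep '[{"rx":0,"ry":0,"rz":0,"tx":-0.8,"ty":-0.4,"tz":2,"hand":1},{"rx":0,"ry":0,"rz":0,"tx":-0.8,"ty":-0.4,"tz":5,"hand":1},{"rx":0,"ry":0,"rz":0,"tx":-0.8,"ty":-0.4,"tz":7.5,"hand":1},{"rx":0,"ry":0,"rz":0,"tx":-0.8,"ty":-0.4,"tz":8.5,"hand":1},{"rx":0,"ry":0,"rz":0,"tx":-0.8,"ty":-0.4,"tz":9.3,"hand":1},{"rx":0,"ry":0,"rz":0,"tx":-0.8,"ty":-0.4,"tz":9.3,"hand":1}]'; python3 plan.py
```

```text
clock: 22.2
position: [0.4419, -0.2829, -0.0245]
tool_rot: [3.141, 0.001, 2.712]
force: [-8.6, 6.9, 41.2]
grip_width: 0.0395
t= 22.2 pos [ 441.9 -282.9  -24.5] rot [3.141e+00 1.000e-03 2.712e+00] w 0.0395 q [ 0.37  0.71  0.12  2.   -0.19  0.43  1.77] F [-8.6  6.9 41.2]
```

```bash
python3 -m creep '[{"rx":0,"ry":0,"rz":0,"tx":0,"ty":0,"tz":-1.2,"hand":1},{"rx":0,"ry":0,"rz":0,"tx":0,"ty":0,"tz":-1.2,"hand":-0.25},{"rx":0,"ry":0,"rz":0,"tx":0,"ty":0,"tz":-1.2,"hand":-0.25},{"rx":0,"ry":0,"rz":0,"tx":0,"ty":0,"tz":-1.2,"hand":-0.25},{"rx":0,"ry":0,"rz":0,"tx":0,"ty":0,"tz":-10,"hand":-0.25},{"rx":0,"ry":0,"rz":0,"tx":0,"ty":0,"tz":-40,"hand":-0.25},{"rx":0,"ry":0,"rz":0,"tx":0,"ty":0,"tz":-90,"hand":-0.3},{"rx":0,"ry":0,"rz":0,"tx":0,"ty":0,"tz":-140,"hand":-0.4}]'; python3 snap.py 18; python3 ov.py pics/w18o.png 100,80,400,330 2.6; python3 plan.py
```

```text
clock: 23.0
position: [0.441, -0.2826, 0.1159]
tool_rot: [-3.142, -0.001, 2.712]
force: [1.5, -0.3, 0.2]
grip_width: 0.0596
t= 23.1 pos [ 444.3 -284.5  120.2] rot [-3.141  0.009  2.712] w 0.0596 q [ 0.31  0.47  0.2   1.94 -0.13  0.74  1.73] F [ 1.  -0.  -1.6]
```

View pics/w18o.png

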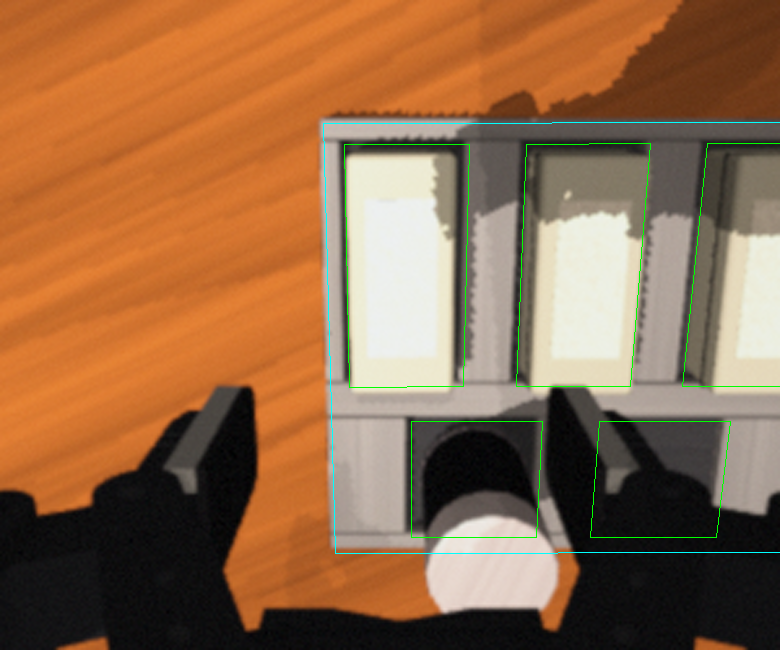

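View pics/s18.png

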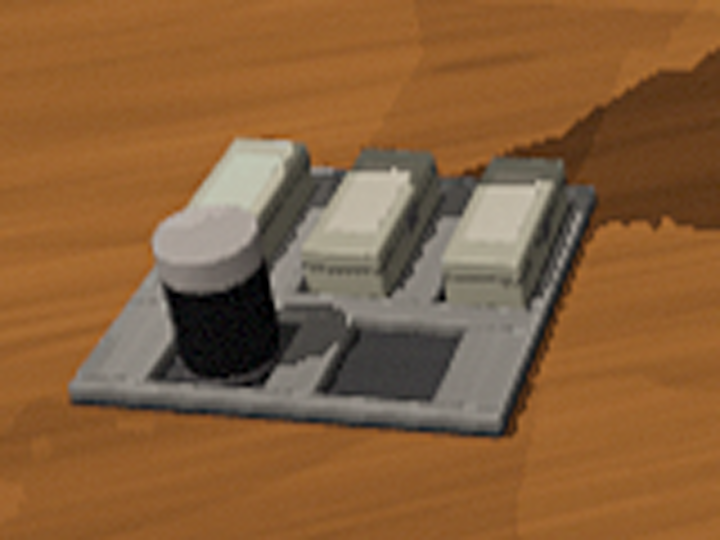

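```bash
python3 plan.py 618 300 150 2.82; python3 -m creep '[{"rx":0,"ry":0,"rz":-0.5,"tx":5,"ty":20,"tz":-30,"hand":-0.7},{"rx":0,"ry":0,"rz":-1,"tx":11,"ty":66,"tz":-40,"hand":-0.7},{"rx":0,"ry":0,"rz":-1.5,"tx":18,"ty":115,"tz":-40,"hand":-0.7},{"rx":0,"ry":0,"rz":-2,"tx":25,"ty":164,"tz":-40,"hand":-0.7},{"rx":0,"ry":0,"rz":-3,"tx":32,"ty":213,"tz":-40,"hand":-0.7},{"rx":0,"ry":0,"rz":-4,"tx":39,"ty":262,"tz":-40,"hand":-0.7},{"rx":0,"ry":0,"rz":-5,"tx":46,"ty":311,"tz":-40,"hand":-0.7},{"rx":0,"ry":0,"rz":-6,"tx":53,"ty":360,"tz":-40,"hand":-0.7}]'; python3 plan.py 618 300 150 2.82
```

```text
t= 23.1 pos [ 444.3 -284.5  120.2] rot [-3.141  0.009  2.712] w 0.0596 q [ 0.31  0.47  0.2   1.94 -0.13  0.74  1.73] F [ 1.  -0.  -1.6]
t [ 85.2 603.7 -30.6] r [-0.03  0.5  -6.19] n50 12.2 nrot 0.7
clock: 23.9
position: [0.5435, 0.0686, 0.1545]
tool_rot: [3.141, 0.0, 2.818]
force: [0.8, -0.9, -0.3]
grip_width: 0.0729
t= 23.9 pos [543.5  68.6 154.5] rot [3.141 0.    2.818] w 0.0729 q [-0.32  0.45  0.12  1.85 -0.07  0.85  1.08] F [ 0.8 -0.9 -0.3]
t [  2.9 243.1   4.6] r [ 0.01  0.02 -0.12] n50 4.9 nrot 0.0
```

```bash
python3 -m creep '[{"rx":0,"ry":0,"rz":0,"tx":0,"ty":50,"tz":0,"hand":-0.8},{"rx":0,"ry":0,"rz":0,"tx":1,"ty":100,"tz":0,"hand":-0.8},{"rx":0,"ry":0,"rz":0,"tx":2,"ty":150,"tz":0,"hand":-0.8},{"rx":0,"ry":0,"rz":0,"tx":3,"ty":200,"tz":0,"hand":-0.8},{"rx":0,"ry":0,"rz":0,"tx":3,"ty":232,"tz":2,"hand":-0.8},{"rx":0,"ry":0,"rz":0,"tx":3,"ty":238,"tz":4,"hand":-0.8},{"rx":0,"ry":0,"rz":0,"tx":3,"ty":238,"tz":4,"hand":-0.8},{"rx":0,"ry":0,"rz":0,"tx":3,"ty":238,"tz":4,"hand":-0.8}]';  python3 seew.py pics/w19.png can_a:0; python3 plan.py
```

```text
clock: 24.7
position: [0.6163, 0.2917, 0.1502]
tool_rot: [-3.141, 0.0, 2.816]
force: [0.5, -0.4, -0.3]
grip_width: 0.0772
can_a 0.88 [248. 152. 301. 211.] 2148 [0.6289 0.3102 0.016 ]
   fit [0.6194 0.3104] 0.035
t= 24.8 pos [616.5 291.6 150.6] rot [-3.141  0.     2.816] w 0.0768 q [-0.59  0.66  0.1   1.48 -0.08  1.01  0.77] F [ 0.7 -0.5  0.5]
```

View pics/w19.png

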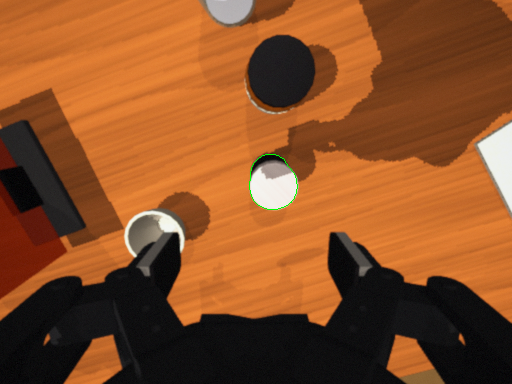

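```bash
python3 plan.py 619.4 310.4 -5 2.82; python3 -m creep '[{"rx":0,"ry":0,"rz":0,"tx":3.2,"ty":18.5,"tz":15,"hand":-0.8},{"rx":0,"ry":0,"rz":0,"tx":3.2,"ty":18.5,"tz":40,"hand":-0.8},{"rx":0,"ry":0,"rz":0,"tx":3.2,"ty":18.5,"tz":75,"hand":-0.8},{"rx":0,"ry":0,"rz":0,"tx":3.2,"ty":18.5,"tz":110,"hand":-0.7},{"rx":0,"ry":0,"rz":0,"tx":3.2,"ty":18.5,"tz":140,"hand":-0.6},{"rx":0,"ry":0,"rz":0,"tx":3.2,"ty":18.5,"tz":155,"hand":-0.5},{"rx":0,"ry":0,"rz":0,"tx":3.2,"ty":18.5,"tz":155,"hand":-0.5}]';  python3 plan.py 619.4 310.4 -5 2.82
```

```text
t= 24.8 pos [616.5 291.6 150.6] rot [-3.141  0.     2.816] w 0.0768 q [-0.59  0.66  0.1   1.48 -0.08  1.01  0.77] F [ 0.7 -0.5  0.5]
t [  3.4  18.8 155.6] r [-0.02  0.03 -0.25] n50 3.1 nrot 0.0
clock: 25.5
position: [0.6184, 0.3105, -0.0063]
tool_rot: [-3.139, -0.002, 2.816]
force: [-0.3, -0.6, 0.2]
grip_width: 0.064
t= 25.5 pos [618.4 310.5  -6.3] rot [-3.139e+00 -2.000e-03  2.816e+00] w 0.064 q [-0.6   0.86  0.08  1.53 -0.09  0.76  0.76] F [-0.3 -0.6  0.2]
t [-0.9  0.3 -1.3] r [-0.12 -0.09 -0.21] n50 0.0 nrot 0.0
```

```bash
python3 -m creep '[{"rx":0,"ry":0,"rz":0,"tx":0,"ty":0,"tz":0,"hand":1},{"rx":0,"ry":0,"rz":0,"tx":0,"ty":0,"tz":0,"hand":1},{"rx":0,"ry":0,"rz":0,"tx":0,"ty":0,"tz":0,"hand":1},{"rx":0,"ry":0,"rz":0,"tx":0,"ty":0,"tz":0,"hand":1},{"rx":0,"ry":0,"rz":0,"tx":0,"ty":0,"tz":0,"hand":1}]' 40; python3 plan.py;  python3 -m creep '[{"rx":0,"ry":0,"rz":0,"tx":0,"ty":0,"tz":-10,"hand":1},{"rx":0,"ry":0,"rz":0,"tx":0,"ty":0,"tz":-35,"hand":1},{"rx":0,"ry":0,"rz":0,"tx":0,"ty":0,"tz":-75,"hand":1},{"rx":0,"ry":0,"rz":0,"tx":0,"ty":0,"tz":-120,"hand":1},{"rx":0,"ry":0,"rz":0,"tx":0,"ty":0,"tz":-165,"hand":1},{"rx":0,"ry":0,"rz":0,"tx":0,"ty":0,"tz":-195,"hand":1},{"rx":0,"ry":0,"rz":0,"tx":0,"ty":0,"tz":-195,"hand":1}]'; python3 plan.py 574 -221.5 190 2.713 ; python3 snap.py 20
```

```text
clock: 26.0
position: [0.6203, 0.312, -0.003]
tool_rot: [3.14, 0.002, 2.817]
force: [-0.8, -0.6, 9.1]
grip_width: 0.045
t= 26.0 pos [620.3 312.   -3. ] rot [3.140e+00 2.000e-03 2.817e+00] w 0.045 q [-0.6   0.86  0.08  1.53 -0.09  0.76  0.76] F [-0.8 -0.6  9.1]
clock: 26.7
position: [0.6212, 0.3126, 0.1963]
tool_rot: [3.136, 0.005, 2.817]
force: [0.5, 0.1, -1.2]
grip_width: 0.045
t= 26.7 pos [621.2 312.6 196.3] rot [3.136 0.005 2.817] w 0.045 q [-0.62  0.63  0.11  1.4  -0.07  1.1   0.75] F [ 0.5  0.1 -1.2]
t [-125.6 -521.3    3.8] r [0.36 0.28 5.96] n50 10.7 nrot 0.7
```

View pics/w20.png

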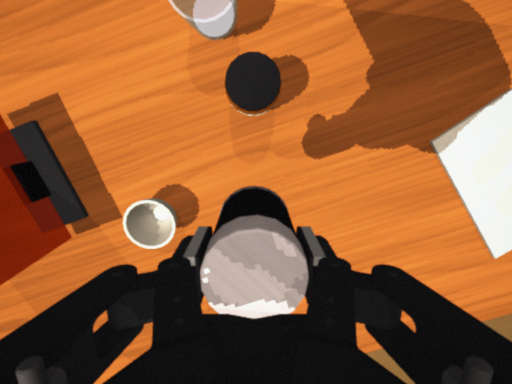

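```bash
python3 -m creep '[{"rx":0,"ry":0,"rz":1,"tx":-11,"ty":-46,"tz":4,"hand":1},{"rx":0,"ry":0,"rz":2,"tx":-22,"ty":-94,"tz":4,"hand":1},{"rx":0,"ry":0,"rz":3,"tx":-34,"ty":-142,"tz":4,"hand":1},{"rx":0,"ry":0,"rz":4,"tx":-46,"ty":-190,"tz":4,"hand":1},{"rx":0,"ry":0,"rz":5,"tx":-58,"ty":-238,"tz":4,"hand":1},{"rx":0,"ry":0,"rz":6,"tx":-70,"ty":-286,"tz":4,"hand":1},{"rx":0,"ry":0,"rz":6,"tx":-81,"ty":-334,"tz":4,"hand":1},{"rx":0,"ry":0,"rz":6,"tx":-92,"ty":-382,"tz":4,"hand":1}]'; python3 plan.py 572.5 -221.3 90 2.713
```

```text
clock: 27.6
position: [0.5835, -0.0815, 0.1853]
tool_rot: [-3.141, -0.001, 2.713]
force: [1.4, -0.3, -1.3]
grip_width: 0.0452
t= 27.6 pos [583.5 -81.5 185.3] rot [-3.141e+00 -1.000e-03  2.713e+00] w 0.0452 q [-0.09  0.48  0.18  1.71 -0.1   0.96  1.27] F [ 1.4 -0.3 -1.3]
t [ -48.3 -131.6   95.3] r [-0.04 -0.09 -0.02] n50 3.4 nrot 0.0
```

```bash
python3 -m creep '[{"rx":0,"ry":0,"rz":0,"tx":-16,"ty":-44,"tz":10,"hand":1},{"rx":0,"ry":0,"rz":0,"tx":-32,"ty":-88,"tz":25,"hand":1},{"rx":0,"ry":0,"rz":0,"tx":-44,"ty":-122,"tz":45,"hand":1},{"rx":0,"ry":0,"rz":0,"tx":-47,"ty":-128,"tz":75,"hand":1},{"rx":0,"ry":0,"rz":0,"tx":-47,"ty":-128,"tz":110,"hand":1},{"rx":0,"ry":0,"rz":0,"tx":-47,"ty":-128,"tz":135,"hand":1},{"rx":0,"ry":0,"rz":0,"tx":-47,"ty":-128,"tz":145,"hand":1},{"rx":0,"ry":0,"rz":0,"tx":-47,"ty":-128,"tz":145,"hand":1}]'; python3 plan.py 572.5 -221.3 20 2.713; python3 snap.py 21;python3 ov.py pics/w21o.png 100,80,400,330 2.6
```

```text
clock: 28.4
position: [0.573, -0.2153, 0.0397]
tool_rot: [-3.141, -0.003, 2.713]
force: [-1.0, 0.1, 0.1]
grip_width: 0.0452
t= 28.4 pos [ 573.  -215.3   39.7] rot [-3.141e+00 -3.000e-03  2.713e+00] w 0.0452 q [ 0.16  0.7   0.15  1.75 -0.15  0.7   1.53] F [-1.   0.1  0.1]
t [-2.1 -5.7 19.7] r [-0.03 -0.17 -0.02] n50 0.4 nrot 0.0
```

View pics/w21o.png

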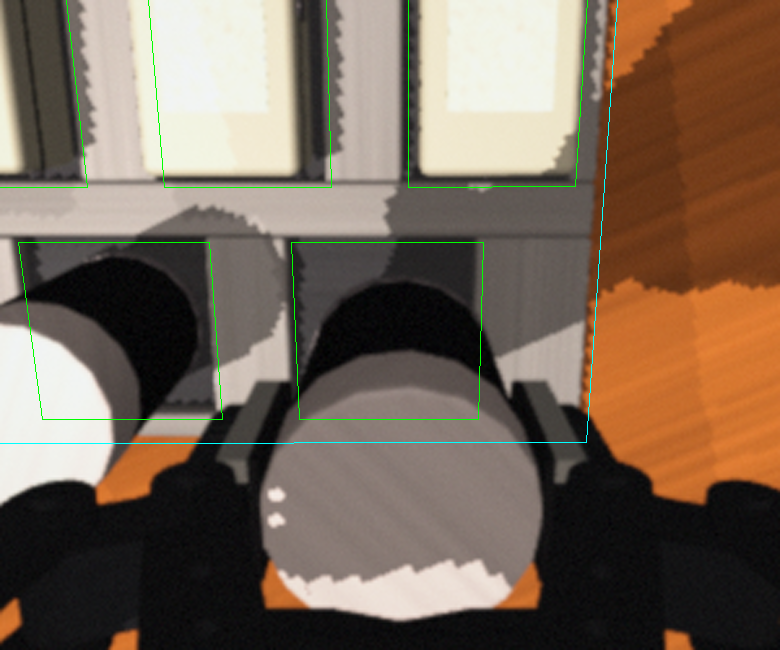

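View pics/s21.png

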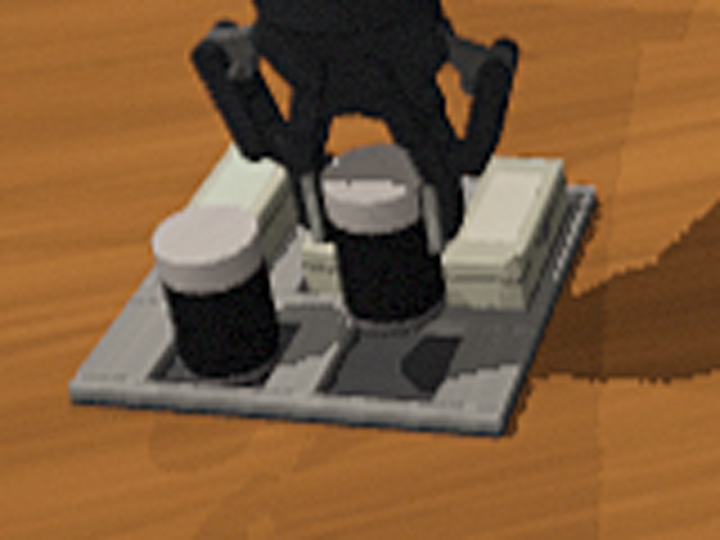

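```bash
python3 -m creep '[{"rx":0,"ry":0,"rz":0,"tx":-1,"ty":-3,"tz":5,"hand":1},{"rx":0,"ry":0,"rz":0,"tx":-2,"ty":-5.5,"tz":15,"hand":1},{"rx":0,"ry":0,"rz":0,"tx":-2,"ty":-5.5,"tz":23,"hand":1},{"rx":0,"ry":0,"rz":0,"tx":-2,"ty":-5.5,"tz":24,"hand":1},{"rx":0,"ry":0,"rz":0,"tx":-2,"ty":-5.5,"tz":24,"hand":1}]'; python3 plan.py 572.5 -221.3 15 2.713; python3 snap.py 22;python3 ov.py pics/w22o.png 130,80,380,330 3
```

```text
clock: 29.0
position: [0.5735, -0.2214, 0.0167]
tool_rot: [-3.142, -0.001, 2.713]
force: [-0.1, 0.1, -0.1]
grip_width: 0.0455
t= 29.0 pos [ 573.5 -221.4   16.7] rot [-3.142e+00 -1.000e-03  2.713e+00] w 0.0455 q [ 0.18  0.74  0.14  1.75 -0.16  0.66  1.55] F [-0.1  0.1 -0.1]
t [ 0.9 -0.3  1.7] r [-0.   -0.04 -0.03] n50 0.0 nrot 0.0
```

View pics/w22o.png

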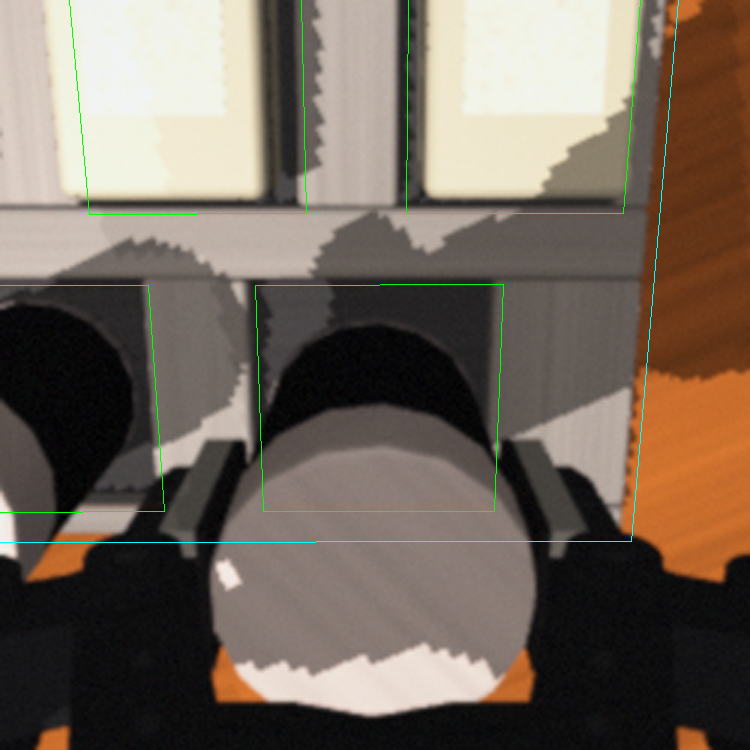

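View pics/s22.png

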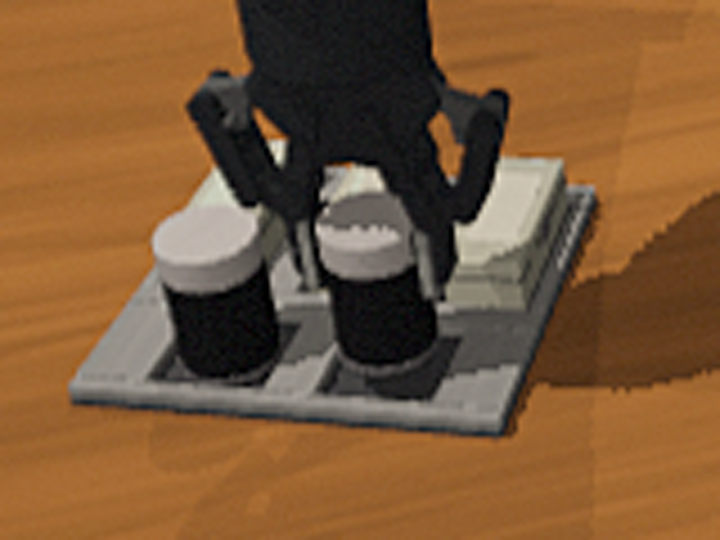

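```bash
python3 -m creep '[{"rx":0,"ry":0,"rz":0,"tx":2,"ty":-0.5,"tz":2,"hand":1},{"rx":0,"ry":0,"rz":0,"tx":2,"ty":-0.5,"tz":5,"hand":1},{"rx":0,"ry":0,"rz":0,"tx":2,"ty":-0.5,"tz":6,"hand":1},{"rx":0,"ry":0,"rz":0,"tx":2,"ty":-0.5,"tz":6,"hand":1}]'; python3 plan.py; python3 snap.py 23;python3 ov.py pics/w23o.png 130,80,380,330 3
```

```text
clock: 29.5
position: [0.5716, -0.2211, 0.0109]
tool_rot: [-3.142, -0.0, 2.713]
force: [0.8, 0.3, -1.1]
grip_width: 0.0449
t= 29.5 pos [ 571.6 -221.1   10.9] rot [-3.142 -0.     2.713] w 0.0449 q [ 0.18  0.74  0.14  1.76 -0.16  0.65  1.55] F [ 0.8  0.3 -1.1]
```

View pics/w23o.png

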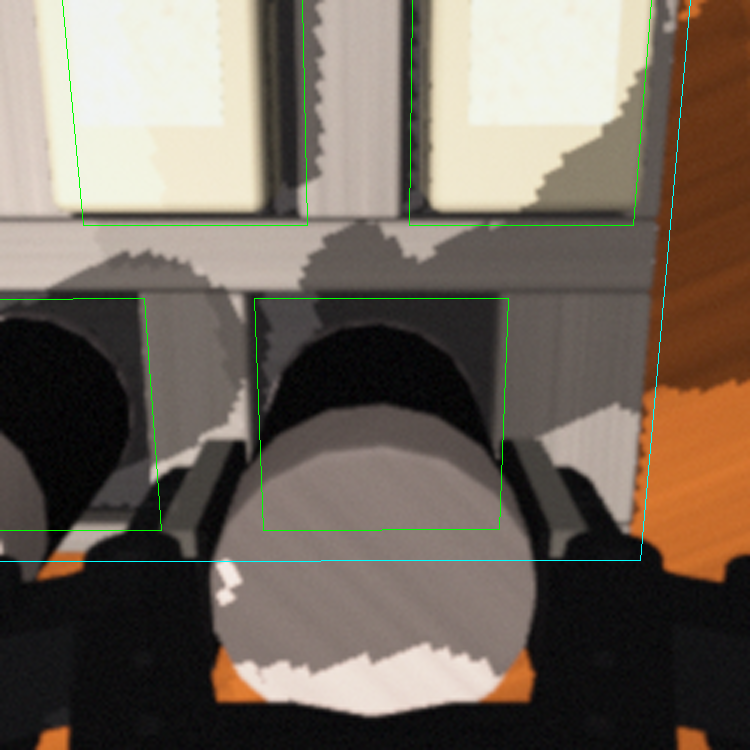

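View pics/s23.png

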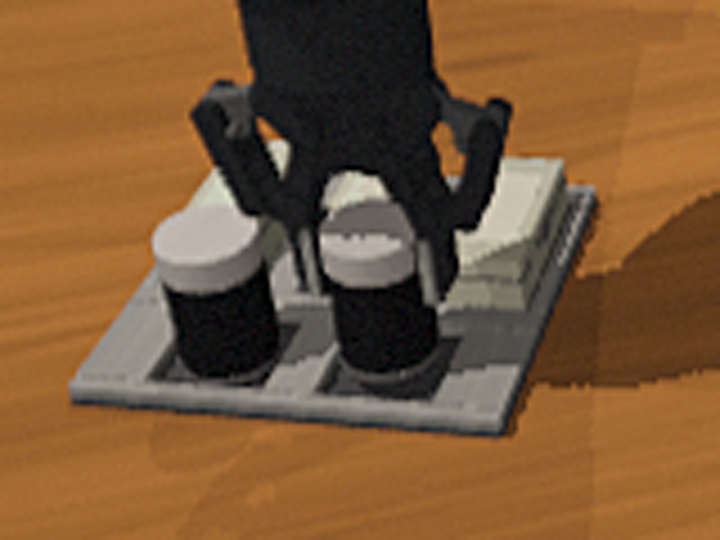

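```bash
python3 -m creep '[{"rx":0,"ry":0,"rz":0,"tx":0.8,"ty":-0.3,"tz":2,"hand":1},{"rx":0,"ry":0,"rz":0,"tx":0.8,"ty":-0.3,"tz":5,"hand":1},{"rx":0,"ry":0,"rz":0,"tx":0.8,"ty":-0.3,"tz":7.5,"hand":1},{"rx":0,"ry":0,"rz":0,"tx":0.8,"ty":-0.3,"tz":8.5,"hand":1},{"rx":0,"ry":0,"rz":0,"tx":0.8,"ty":-0.3,"tz":9.3,"hand":1},{"rx":0,"ry":0,"rz":0,"tx":0.8,"ty":-0.3,"tz":9.3,"hand":1}]'; python3 plan.py; python3 snap.py 24
```

```text
clock: 30.2
position: [0.5708, -0.2211, 0.0017]
tool_rot: [-3.142, -0.0, 2.713]
force: [0.4, 0.1, -1.7]
grip_width: 0.045
t= 30.2 pos [ 570.8 -221.1    1.7] rot [-3.142 -0.     2.713] w 0.045 q [ 0.18  0.76  0.14  1.77 -0.16  0.63  1.55] F [ 0.4  0.1 -1.7]
```

View pics/s24.png

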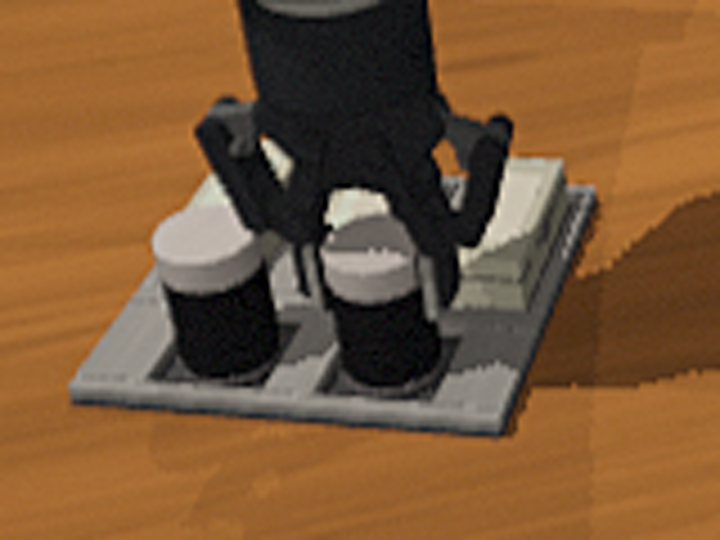

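Still no contact; lower in small steps.

```bash
python3 -m creep '[{"rx":0,"ry":0,"rz":0,"tx":0,"ty":0,"tz":0.7,"hand":1},{"rx":0,"ry":0,"rz":0,"tx":0,"ty":0,"tz":1.3,"hand":1},{"rx":0,"ry":0,"rz":0,"tx":0,"ty":0,"tz":1.3,"hand":1}]'; python3 -m creep '[{"rx":0,"ry":0,"rz":0,"tx":0,"ty":0,"tz":0.6,"hand":1},{"rx":0,"ry":0,"rz":0,"tx":0,"ty":0,"tz":1,"hand":1},{"rx":0,"ry":0,"rz":0,"tx":0,"ty":0,"tz":1,"hand":1}]'
```

```text
clock: 30.6
position: [0.5709, -0.2212, 0.001]
tool_rot: [3.142, 0.0, 2.712]
force: [-2.3, 0.5, 7.7]
grip_width: 0.0448
clock: 30.9
position: [0.5711, -0.2212, 0.0009]
tool_rot: [3.141, 0.001, 2.712]
force: [-7.5, 2.9, 25.6]
grip_width: 0.0451
```

```bash
python3 -m creep '[{"rx":0,"ry":0,"rz":0,"tx":0,"ty":0,"tz":-0.9,"hand":1},{"rx":0,"ry":0,"rz":0,"tx":0,"ty":0,"tz":-0.9,"hand":-0.3},{"rx":0,"ry":0,"rz":0,"tx":0,"ty":0,"tz":-0.9,"hand":-0.3},{"rx":0,"ry":0,"rz":0,"tx":0,"ty":0,"tz":-0.9,"hand":-0.3},{"rx":0,"ry":0,"rz":0,"tx":0,"ty":0,"tz":-5,"hand":-0.3},{"rx":0,"ry":0,"rz":0,"tx":0,"ty":0,"tz":-25,"hand":-0.3},{"rx":0,"ry":0,"rz":0,"tx":0,"ty":0,"tz":-60,"hand":-0.3},{"rx":0,"ry":0,"rz":0,"tx":0,"ty":0,"tz":-110,"hand":-0.3}]'; python3 -m creep '[{"rx":0,"ry":0,"rz":0,"tx":0,"ty":60,"tz":-30,"hand":-0.3},{"rx":0,"ry":0,"rz":0,"tx":60,"ty":0,"tz":-60,"hand":-0.3},{"rx":0,"ry":0,"rz":0,"tx":60,"ty":0,"tz":-60,"hand":-0.3},{"rx":0,"ry":0,"rz":0,"tx":60,"ty":0,"tz":-60,"hand":-0.3}]'; python3 snap.py 25; python3 ov.py pics/w25o.png 80,60,430,330 2.2
```

```text
clock: 31.7
position: [0.5695, -0.2206, 0.1093]
tool_rot: [-3.141, -0.003, 2.713]
force: [1.0, -0.2, 0.5]
grip_width: 0.0554
clock: 32.1
position: [0.5139, -0.1977, 0.1721]
tool_rot: [-3.141, 0.002, 2.71]
force: [1.1, -0.6, 0.1]
grip_width: 0.0555
```

View pics/w25o.png

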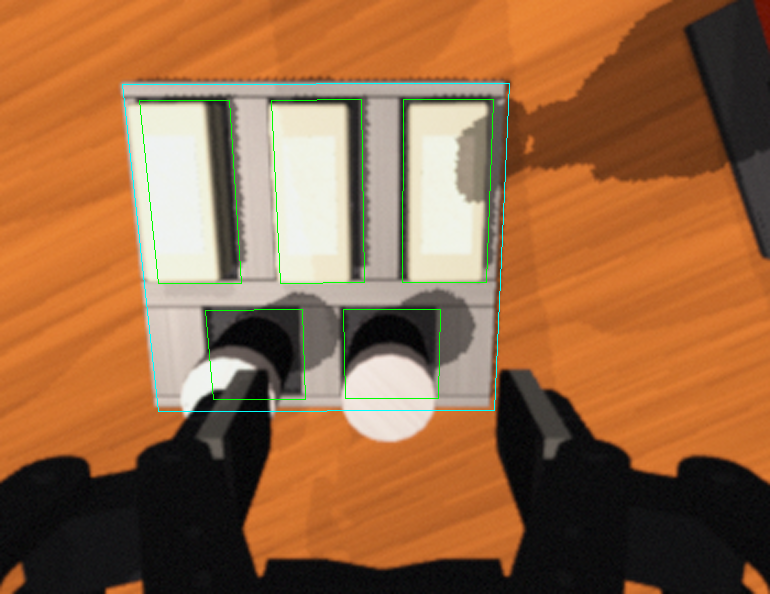

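View pics/s25.png

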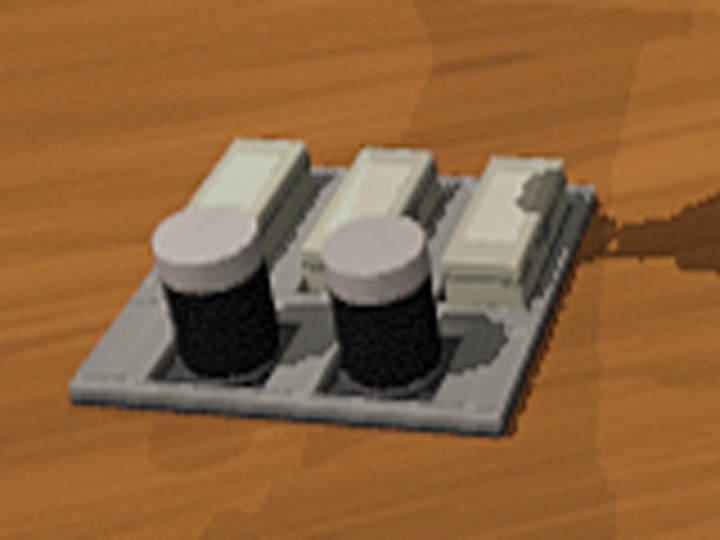

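```bash
python3 seew.py pics/w26.png box_a:.004 can_a:.004; python3 - <<'E'
from ov import *
np.set_printoptions(precision=4,suppress=True)
c,s=np.cos(T[2]),np.sin(T[2]); C=np.array([-.0012,-.0019])
for x,y in((-.036,-.07),(-.036,0),(-.036,.07),(.058,-.04),(.058,.04)): print(np.array(T[:2])+[c*x-s*y,s*x+c*y]+C)
f=frame("top"); cv2.imwrite("pics/t26.png",cv2.resize(f["pixels"][130:270,90:410],None,fx=2.5,fy=2.5))
f=frame("scene"); cv2.imwrite("pics/s26.png",f["pixels"])
E
```

```text
box_a 0.98 [196. 103. 241. 188.] 3018 [ 0.4688 -0.2191  0.02  ]
   fit [ 0.4705 -0.2187 -0.4367] mod pi 2.704923459100849 0.05
box_a 0.85 [260. 106. 300. 187.] 2895 [ 0.4987 -0.1534  0.02  ]
   fit [ 0.4995 -0.1551  2.7142] mod pi 2.714207056111654 0.071
box_a 0.73 [138. 106. 181. 186.] 3369 [ 0.4389 -0.2825  0.02  ]
   fit [ 0.4406 -0.2812 -0.4475] mod pi 2.69405742142267 0.076
can_a 0.88 [160. 200. 215. 252.] 1318 [ 0.5371 -0.2991  0.02  ]
   fit [ 0.5388 -0.2915] 0.749
can_a 0.75 [230. 198. 279. 261.] 2097 [ 0.5838 -0.2268  0.02  ]
   fit [ 0.5712 -0.221 ] 0.034
[ 0.4413 -0.2823]
[ 0.4703 -0.2187]
[ 0.4994 -0.155 ]
[ 0.5393 -0.2941]
[ 0.5725 -0.2213]
```

View pics/s26.png

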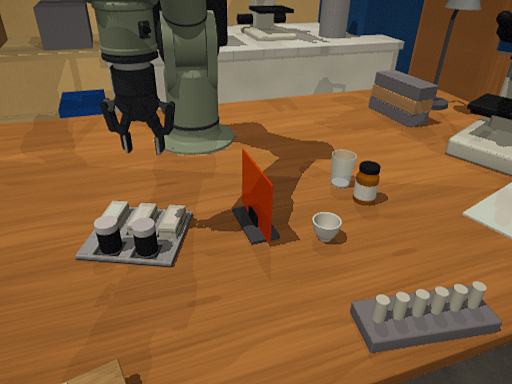

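View pics/t26.png

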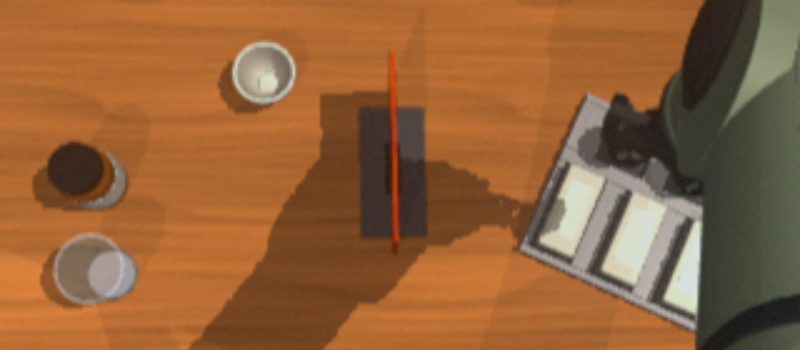

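All pieces fit their cells to within about 2 mm, the bystanders are unmoved, and the gripper is clear, so I'm handing in.

```bash
python3 -c "
from workcell import bot
print(bot.job_done()); print(bot.observe()['clock'])"
```

```text
the job is handed in; nothing more can be done
None
the job is handed in; nothing more can be done
```

I put box_c, box_a and box_b into long_cell2, long_cell1 and long_cell0, and stood can_a in square_cell1. The job was handed in at about 32 s on the robot's clock, and I got no verdict back.

**Final wrist-camera fits:**
- **Boxes:** all three are within about 1.5 mm of their cell centres and within 0.02 rad of the cell direction.
- **can_a:** about 1.5 mm from its cell centre.
- **can_b:** it was never touched. Its last wrist fit was poor because a finger hid part of it, but it looked unmoved in the scene picture.
- **Caveat on these figures:** the cell centres include a shift of about 2 mm taken from the box placements, so for the boxes they are not a fully independent check.

**Seating:** I did not measure flatness directly. Each piece met the floor at the expected height with 2 to 45 N on the wrist, and they look level in the pictures.

**Bystanders:** the jar, beaker, bowl and shield look unmoved in the last scene and top pictures. I judged this by eye, without a new measurement.

**What disagreed or went wrong:**
- **Finger ends:** they sit about 40 mm short of the reported tool point. My first two grasps on box_c closed on air above it. The box did not move, and I worked with that offset from then on.
- **Cameras:** the top and wrist cameras differed by about 2 mm, so I made the final alignments in the wrist picture against the cell edges.

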